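# Weigh the specimen jars and crate them

## Task

Weigh the specimen jars that have a wire bail, one at a time from the smallest to the largest: hang each by its bail in the dip of the sprung hook scale, let go, and leave it hanging free and still for three seconds before you lift it off. Stand every weighed jar upright in an empty cell of the divided crate, one per cell, setting it down rather than dropping it; do not haul the scale's hook far down, leave the jar already in the crate in its cell, and do not shift the rack of tubes.

Things in the scene. Friction and masses are not known exactly. Their poses are not given: they have to be found in the camera images.
- jar_small: the small specimen jar (may be absent): closed upright amber jar, 50 mm in diameter, 46 mm tall to the top of its white lid, about 160 g give or take a third. A stiff steel wire bail (a fixed arch) stands on the lid, with a grey grip tab on top of it. Origin: centre of the underside, z up; the bail lies in its y-z plane, so it looks the same after half a turn.
- jar_small_peak (a point): underside of the peak of that jar's bail, 99.5 mm above the jar's underside. Wire 5 mm thick; uprights at y = -21 and +21 mm, the arch 10 mm lower at the uprights than at the peak; so the window under it is 37 mm wide and 53 mm high in its middle
- jar_small_tab (a point): centre of that jar's grip tab: 22 mm along x, 16 mm along y, 42 mm tall, from 102 to 144 mm above the jar's underside
- jar_medium: the medium specimen jar (may be absent): closed upright amber jar, 56 mm in diameter, 62 mm tall to the top of its white lid, about 220 g give or take a third. A stiff steel wire bail (a fixed arch) stands on the lid, with a grey grip tab on top of it. Origin: centre of the underside, z up; the bail lies in its y-z plane, so it looks the same after half a turn.
- jar_medium_peak (a point): underside of the peak of that jar's bail, 115.5 mm above the jar's underside. Wire 5 mm thick; uprights at y = -21 and +21 mm, the arch 10 mm lower at the uprights than at the peak; so the window under it is 37 mm wide and 53 mm high in its middle
- jar_medium_tab (a point): centre of that jar's grip tab: 22 mm along x, 16 mm along y, 42 mm tall, from 118 to 160 mm above the jar's underside
- jar_large: the large specimen jar (may be absent): closed upright amber jar, 62 mm in diameter, 80 mm tall to the top of its white lid, about 290 g give or take a third. A stiff steel wire bail (a fixed arch) stands on the lid, with a grey grip tab on top of it. Origin: centre of the underside, z up; the bail lies in its y-z plane, so it looks the same after half a turn.
- jar_large_peak (a point): underside of the peak of that jar's bail, 133.5 mm above the jar's underside. Wire 5 mm thick; uprights at y = -21 and +21 mm, the arch 10 mm lower at the uprights than at the peak; so the window under it is 37 mm wide and 53 mm high in its middle
- jar_large_tab (a point): centre of that jar's grip tab: 22 mm along x, 16 mm along y, 42 mm tall, from 136 to 178 mm above the jar's underside
- hook (a joint): how far the scale's sprung hook has been pulled down, in m: 0 unloaded, at most 0.060; stiffness 200 N/m (a preload of about 0.6 N must be overcome first); it bobs for about a second when let go. The three jars pull it down by roughly 3 to 16 mm.
- hook_seat (a point): the lowest point of the hook's V-shaped dip, on top of the 8 mm steel bar, where a bail hangs; 204 mm above the bench when unloaded; moves with the hook. Axes: x from the hook's free tip towards the column, z up. The bar runs along x: from the dip it rises 24 mm over 22 mm to the free tip (-x), and 26 mm over 23 mm towards +x, then runs level into the column.
- hook_tip (a point): top of the hook's free upturned end, 22 mm to the -x side of the dip and 24 mm above its seat; a bail is threaded over it from -x, with the bail's plane square to the bar.
- scale: the sprung hook scale, fixed: white column 50 by 70 mm and 252 mm tall on a 12 mm thick grey foot (200 by 130 mm, reaching from 150 mm on the -x side to 50 mm on the +x side, under the hook). The column's hook-side face lies 13 mm to the -x side of the origin. Origin: on the bench under the column; x as for the hook (the hook points to -x, its dip 115 mm from the origin).
- crate: the grey divided crate, fixed, 172 by 172 by 55 mm tall, walls 4 mm, floor 4 mm thick, a cross of dividers as tall as the walls making 2 by 2 cells, each about 80 mm square. Origin: centre of its underside, sides along its x and y.
- cell0 (a point): centre of the floor of a crate cell (at x = -42, y = 42 mm in the crate's frame)
- bottle0: a capped jar without a bail, 52 mm in diameter and 75 mm tall, already standing in the crate cell cell0 if present (just one of the four is present). Origin: centre of the underside.
- cell1 (a point): centre of the floor of a crate cell (at x = -42, y = -42 mm in the crate's frame)
- bottle1: a capped jar without a bail, 52 mm in diameter and 75 mm tall, already standing in the crate cell cell1 if present (just one of the four is present). Origin: centre of the underside.
- cell2 (a point): centre of the floor of a crate cell (at x = 42, y = 42 mm in the crate's frame)
- bottle2: a capped jar without a bail, 52 mm in diameter and 75 mm tall, already standing in the crate cell cell2 if present (just one of the four is present). Origin: centre of the underside.
- cell3 (a point): centre of the floor of a crate cell (at x = 42, y = -42 mm in the crate's frame)
- bottle3: a capped jar without a bail, 52 mm in diameter and 75 mm tall, already standing in the crate cell cell3 if present (just one of the four is present). Origin: centre of the underside.
- tube_rack: a small black rack of red-capped tubes, 50 by 90 mm, 82 mm tall, standing among the jars; origin: centre of its underside

How it is judged:
By the outcome, as a careful person would: the job done as asked, in the order asked, and still so for the second after the job is handed in, with the robot touching nothing.
Of jar_small, jar_medium, jar_large only 2 to 3 are there at a start; the rules pass over those that are not, and their reading is None.
Of bottle0, bottle1, bottle2, bottle3 only 1 to 1 are there at a start; the rules pass over those that are not, and their reading is None.
At some moment in a run one of jar_small, jar_medium, jar_large may be knocked a few centimetres aside while the robot is not near it.
It also fails if it takes over 210 s, if anything falls off the work surface, if the arm or the gripper's body presses on something with over 40 N, if the wrist force passes 120 N, or if a joint passes its speed limit or range.

## Robot

A 7-joint arm with a two-finger parallel gripper is mounted at the origin on the work surface. World frame = base frame: x ahead of the robot, y to its left, z up, the work surface at z = 0. Lengths are in m, angles in rad, forces in N, time in s.
With the tool pointing down it reaches from about 0.4 to 0.875 m from the base axis. Payload 4.4 kg.
Tool frame: the origin (TCP) lies between the finger pads; the fingertips stand 17 mm ahead of it and the grasp point (between the pads) lies 2 mm behind it (tip_extent is the distance from the TCP to the fingertips, in m); z points along the fingers, y is the line along which they close (so a half turn about z gives the same grasp; the last joint's range is limited). The gripper opens to 85 mm and grips with 20 to 120 N. Pads are 22 mm wide; open, the fingers measure 114 mm over their backs; the gripper's body (76 mm by 85 mm) begins 54 mm behind the grasp point. The pads swing forward as they close: fully open they stand 13 mm farther back than shut.
Start: joints at [-1.183, 0.628, 0.038, 1.517, -0.027, 0.996, -0.02], TCP at [0.285, 0.584, 0.22] pointing down, gripper open.
Joint ranges: [-3.06, 3.06], [-0.37, 2.12], [-1.25, 1.32], [0.18, 2.47], [-1.1, 4.24], [0.23, 1.98], [-2.94, 2.94]. Speed limits (rad/s): [2.57, 2.57, 3.14, 3.14, 3.14, 3.14, 3.14].

## Interface

Orientations are given as a unit quaternion [w, x, y, z].
In Python, from station import sense, snapshot, hand_in, recognise, tip_extent gives the robot as it stands.
- The arm moves only by the tool apply_moves, never from a script. Its argument "increments" is one flat list of numbers, 7 for each row, row after row: the turn, a rotation vector about the tool's x, y, z in rad, then the shift along the tool's x, y, z in m, then the opening, from -1 (shut) to 1 (fully open), so that 0 is half open. A call has 1 to 10 rows; each row shifts and turns the commanded pose from where the row before left it, along the tool's axes as they then stand; what a row does not reach is not made up. A row lasts 1/12 s, in which the tool goes at most 41.7 mm and 7.16 degrees, less where a joint would pass 70% of its speed; a pose out of reach is approached as far as the arm can. A call is refused whole if a number of a shift passes 0.0417 or a number of a turn 0.125, either way. A call with a gripper value outside its range is refused whole. The fingers move at their own pace and stop on an object; "squeeze" is the grip in N (left out, the last holds). Time passes only in rows, so rows that do not move let the fingers close. It gives the time, the measured TCP pose, the force, the opening and the grip force at its end, in the units of the state.
- sense(): the state, without advancing time (a new reading comes with each control period).
- snapshot(name): name is "scene" or "side" or "wrist"; returns a dict with "image" (400x640x3 uint8, red, green, blue), "fx", "fy", "cx", "cy" (pixels), "k1" (the pictures are not rectified: a ray, as slopes to the right and down, at radius r is drawn at 1 + k1 r^2 times it, then the intrinsics apply), "origin" and "attitude" of the camera in the world. Camera axes: x right, y down, z forward; pixel columns grow to the right and rows downward; lengths in m; the calibration is good to about 2 mm. A picture is of the moment at which its call begins. There is no depth.
- hand_in(): hands the job in; it is judged then, once.
Trained networks look in the newest picture that a camera, given by its name, has taken for a name from the list of things; names that differ only in an ending like _2 or _b are one class to them, and where a whole thing is asked for, a point or a joint stands for the part that bears it (a point fixed in the world has none). Each returns a list of dicts, best first, with "confidence" (0 to 1); they miss things now and then, are a little off and sometimes report something else, mostly with a low value. They report only what shows in the picture. A call takes as long as a camera call.
- recognise(label, camera): "box" ([left, top, width, height] in pixels, round what is visible of it).
The state is a dict: "time": time; "qpos": joint angles; "joint_vel": joint speeds; "joint_torque": joint torques, N m; "ee_pos": TCP position; "tool_rot": TCP orientation; "ft_force": force on the tool from outside, world axes, zero at the start; "torque": the same for the moment, N m; "gripper_width": finger opening in m; "gripper_force": force on a finger pad.
Only numpy, scipy, OpenCV 4.12 (cv2) and the standard library are available. Lean on these libraries where they do the work, as an engineer would, in place of code of your own. Each camera call takes 0.05 s, during which the arm holds its last target. There are 200 camera calls.

## Working session

There is one attempt and no reset: what is moved stays moved. The work goes in short steps, Python scripts to look and compute and a tool call to move; the robot and the scene stay as the last step left them, time stands still between calls to the robot, and variables do not carry over. Pictures are saved under pics/ and viewed, at most 14 in all, crops included, and the job is handed in when it is done.

Besides the shell and the picture viewer there is one more tool, called after "Request:" as a command line: name --argument value ..., lists and objects as JSON in quotes. apply_moves: Moves the arm, as the interface text tells. Its arguments: {"type":"object","properties":{"increments":{"type":"array"},"squeeze":{"type":"number"}},"required":["increments"]}

```bash
ls; mkdir -p pics; cat > h.py <<'E'
import numpy as np, cv2
from station import *
from scipy.spatial.transform import Rotation as R
def rot(q): q=np.array(q,float); 
E
python3 - <<'E'
from station import *
import cv2
print(sense())
for n in("scene","side"):
    s=snapshot(n); cv2.imwrite(f"pics/{n}0.png",s["image"][:,:,::-1])
    print(n,{k:v for k,v in s.items() if k!="image"})
    for l in("jar_small","jar_medium","jar_large","hook_tip","hook_seat","scale","crate","bottle0","tube_rack","jar_small_tab","jar_medium_tab","jar_large_tab"):
        print(l,[( [round(float(v)) for v in r["box"]],round(r["confidence"],2)) for r in recognise(l,n)][:3])
E
```

```text
pics
{'time': 0.0, 'qpos': array([-1.18281101,  0.62934814,  0.03842402,  1.51833179, -0.02698864,
        0.99627874, -0.01998335]), 'joint_vel': array([ 0.00022621,  0.0003208 ,  0.00033129,  0.00075643, -0.00090788,
       -0.00122857, -0.00108197]), 'joint_torque': array([ 1.52131938e-04, -5.63398933e+01,  1.22608982e+00, -1.93442023e+01,
        1.09244479e-02,  1.05019144e-02,  1.67052224e-05]), 'ee_pos': array([0.28463627, 0.5836755 , 0.21909904]), 'tool_rot': array([-1.96872069e-04,  2.24932231e-01,  9.74373972e-01, -9.03046897e-04]), 'ft_force': array([-0.00659274,  1.14172849, -0.54608429]), 'torque': array([ 0.0300125 ,  0.01371098, -0.00408268]), 'gripper_force': 0.0, 'gripper_width': 0.0852398602282015}
scene {'fx': 409.40284357756747, 'fy': 409.40284357756747, 'cx': 317.4493558992877, 'cy': 196.76118090544807, 'k1': -0.10415695722864436, 'origin': array([1.21606049, 0.72325683, 0.76959709]), 'attitude': array([-0.16204688,  0.3106027 ,  0.8197163 , -0.45313569])}
jar_small []
jar_medium [([362, 195, 16, 56], 0.91)]
jar_large [([305, 194, 21, 56], 0.97)]
hook_tip [([378,
[... 735 characters left out ...]
2880124, -0.11864794,  0.03579226])}
jar_small [([276, 215, 17, 40], 0.72), ([282, 163, 16, 52], 0.23)]
jar_medium [([279, 167, 21, 45], 0.91), ([289, 278, 89, 87], 0.54)]
jar_large [([327, 188, 20, 46], 0.61)]
hook_tip [([288, 90, 43, 18], 0.48)]
hook_seat [([286, 95, 44, 17], 0.45)]
scale [([286, 80, 64, 90], 0.97)]
crate [([288, 278, 90, 87], 0.79), ([328, 187, 20, 46], 0.74), ([281, 167, 20, 45], 0.47)]
bottle0 [([302, 289, 24, 34], 0.81), ([276, 217, 19, 41], 0.73), ([286, 275, 94, 91], 0.27)]
tube_rack [([333, 162, 31, 40], 0.66)]
jar_small_tab [([276, 216, 17, 38], 0.93)]
jar_medium_tab [([283, 164, 15, 50], 0.77)]
jar_large_tab [([326, 182, 22, 52], 0.81), ([290, 277, 87, 90], 0.26)]
```

```bash
python3 - <<'E'
import cv2
a=cv2.imread("pics/scene0.png")[150:360,230:450]; b=cv2.imread("pics/side0.png")[70:380,260:400]
cv2.imwrite("pics/a.png",cv2.resize(a,None,fx=2.8,fy=2.8,interpolation=2))
cv2.imwrite("pics/b.png",cv2.resize(b,None,fx=1.9,fy=1.9,interpolation=2))
E
```

```text
(no output)
```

View pics/a.png

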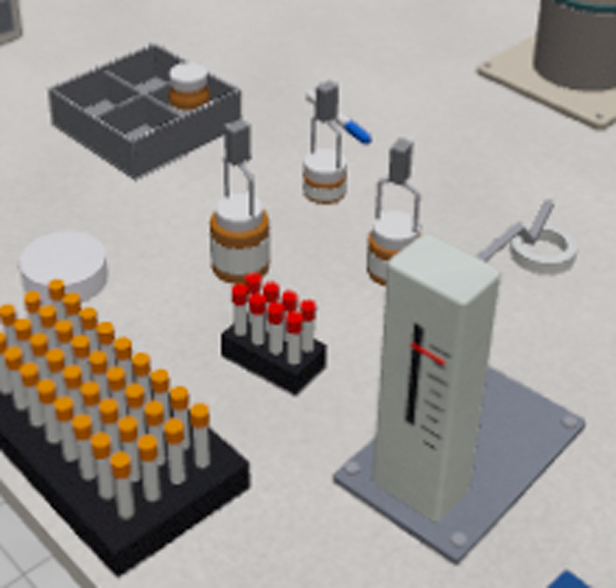

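View pics/b.png

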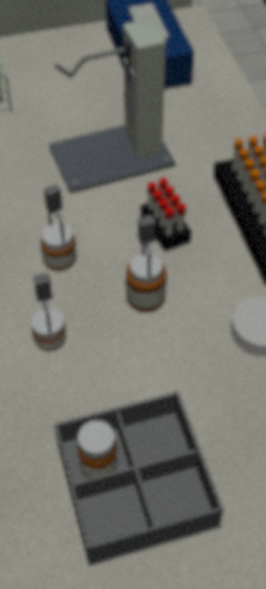

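The scene shows all three jars (tabs near scene pixels (315,196), (347,181), (373,202)). The crate is at the upper left with a bottle in its far-right cell. The scale is at the right, with its hook tip near (425,223).

```bash
cat > h.py <<'E'
import numpy as np, cv2
from station import *
from scipy.spatial.transform import Rotation as R
from scipy.optimize import least_squares
def rq(q): q=np.array(q,float); return R.from_quat([q[1],q[2],q[3],q[0]]).as_matrix()
def meta(s): return {k:v for k,v in s.items() if k!="image"}
def ray(m,p):
    d=np.array([(p[0]-m["cx"])/m["fx"],(p[1]-m["cy"])/m["fy"]]); u=d.copy()
    for _ in range(20): u=d/(1+m["k1"]*(u@u))
    return rq(m["attitude"])@np.array([u[0],u[1],1])
def onz(m,p,z):
    r=ray(m,p); o=np.array(m["origin"]); return (o+r*(z-o[2])/r[2])
def proj(m,P):
    c=rq(m["attitude"]).T@(np.array(P,float)-m["origin"]); u=c[:2]/c[2]; u=u*(1+m["k1"]*(u@u))
    return np.array([u[0]*m["fx"]+m["cx"],u[1]*m["fy"]+m["cy"]])
def tri(obs):
    A=np.zeros((3,3));b=np.zeros(3)
    for m,p in obs:
        r=ray(m,p);r/=np.linalg.norm(r);P=np.eye(3)-np.outer(r,r);A+=P;b+=P@np.array(m["origin"])
    return np.linalg.solve(A,b)
S=dict(fx=409.40284357756747,fy=409.40284357756747,cx=317.4493558992877,cy=196.76118090544807,k1=-0.10415695722864436,origin=np.array([1.21606049,0.72325683,0.76959709]),attitude=[-0.16204688,0.3106027,0.8197163,-0.45313569])
D=dict(fx=435.32846647597097,fy=435.32846647597097,cx=321.67418362988576,cy=200.1736332697494,k1=0.038022534769915205,origin=np.array([0.38891614,-0.76069304,1.02537275]),attitude=[-0.34924179,0.92880124,-0.11864794,0.03579226])
E
cat > m1.py <<'E'
from h import *
np.set_printoptions(precision=4,suppress=True)
s=lambda x,y:(S,(230+x/2.8,150+y/2.8)); d=lambda x,y:(D,(260+x/1.9,70+y/1.9))
for n,a,b in [("large tabtop .178",s(238,128),d(147,221)),("med .160",s(401,145),d(53,189)),("small .144",s(327,88),d(42,279)),("tip .228",s(547,205),d(57,67)),("seat .204",s(522,229),d(70,75))]:
    print(n,tri([a,b]))
for n,o,z in [("foot sw",s(335,480),.006),("foot s",s(457,560),.006),("foot e",s(583,425),.006),("foot side1",d(52,147),.012),("side2",d(73,188),.006),("side3",d(172,160),.01),
 ("col",s(388,266),.264),("col",s(426,237),.264),("col",s(498,262),.264),("col",s(462,297),.264),
 ("cr",s(50,90),.055),("cr",s(153,45),.055),("cr",s(240,92),.055),("cr",s(135,137),.055),("crd",d(55,427),.055),("crd",d(180,395),.055),("crd",d(220,515),.055),("crd",d(90,550),.055),
 ("rack",s(222,345),0.01),("rack",s(296,392),0.0),("rack",s(326,358),0.01)]:
    print(n,onz(*o,z))
E
python3 m1.py
```

```text
large tabtop .178 [0.61   0.0008 0.1729]
med .160 [0.4969 0.113  0.1576]
small .144 [ 0.4503 -0.0366  0.1389]
tip .228 [0.5495 0.3165 0.2212]
seat .204 [0.5696 0.3107 0.2049]
foot sw [0.7416 0.2752 0.006 ]
foot s [0.7275 0.3978 0.006 ]
foot e [0.5353 0.3803 0.006 ]
foot side1 [0.5347 0.3661 0.012 ]
side2 [0.5502 0.2588 0.006 ]
side3 [0.7359 0.2778 0.01  ]
col [0.7419 0.3169 0.264 ]
col [0.6978 0.3128 0.264 ]
col [0.6821 0.3657 0.264 ]
col [0.7293 0.3728 0.264 ]
cr [ 0.6042 -0.3663  0.055 ]
cr [ 0.4385 -0.3732  0.055 ]
cr [ 0.4337 -0.2028  0.055 ]
cr [ 0.5901 -0.2075  0.055 ]
crd [ 0.4261 -0.2175  0.055 ]
crd [ 0.5982 -0.2133  0.055 ]
crd [ 0.5959 -0.3841  0.055 ]
crd [ 0.4344 -0.3859  0.055 ]
rack [0.7085 0.0878 0.01  ]
rack [0.6916 0.1735 0.    ]
rack [0.6471 0.1672 0.01  ]
```

Request:
apply_moves --increments '[0,0,-0.112,0,0,-0.03,1,0,0,-0.112,0,0,-0.03,1,0,0,-0.112,0,0,-0.03,1,0,0,-0.112,0,0,-0.03,1,0,0,-0.112,0,0,-0.03,1]'

```text
time: 1.72
ee_pos: [0.2849, 0.584, 0.3716]
tool_rot: [0.0, -0.056, 0.998, 0.0]
ft_force: [0.2, 0.3, -0.2]
gripper_width: 0.0848
gripper_force: 0.0
```

Request:
apply_moves --increments '[0,0,0,-0.019,-0.0297,0,1,0,0,0,-0.019,-0.0297,0,1,0,0,0,-0.019,-0.0297,0,1,0,0,0,-0.019,-0.0297,0,1,0,0,0,-0.019,-0.0297,0,1,0,0,0,-0.019,-0.0297,0,1,0,0,0,-0.019,-0.0297,0,1,0,0,0,-0.019,-0.0297,0,1,0,0,0,-0.019,-0.0297,0,1,0,0,0,-0.019,-0.0297,0,1]'

```text
time: 2.55
ee_pos: [0.5062, 0.3075, 0.3702]
tool_rot: [0.0, -0.053, 0.999, 0.0]
ft_force: [0.1, 0.1, 0.8]
gripper_width: 0.0855
gripper_force: 0.0
```

```bash
cat > w.py <<'E'
import sys,json
from h import *
np.set_printoptions(precision=4,suppress=True)
name=sys.argv[1]; s=snapshot("wrist"); cv2.imwrite(f"pics/{name}.png",s["image"][:,:,::-1])
m=meta(s); json.dump({k:(np.array(v).tolist()) for k,v in m.items()},open(f"pics/{name}.json","w"))
st=sense(); print(st["time"],st["ee_pos"],st["tool_rot"],m["origin"]); 
T=rq(st["tool_rot"]); print("yaw y",np.degrees(np.arctan2(T[1,1],T[0,1])))
for l in sys.argv[2:]: print(l,[([round(float(v)) for v in r["box"]],round(r["confidence"],2)) for r in recognise(l,"wrist")][:3])
E
python3 w.py w1 hook_tip hook_seat
```

```text
2.6 [0.5124 0.2987 0.3701] [ 0.0023 -0.0474  0.9989 -0.0034] [0.435  0.3001 0.5233]
yaw y 95.42980972723304
hook_tip [([322, 220, 10, 110], 0.81)]
hook_seat [([320, 221, 15, 111], 0.95), ([67, 177, 95, 59], 0.72)]
```

View pics/w1.png

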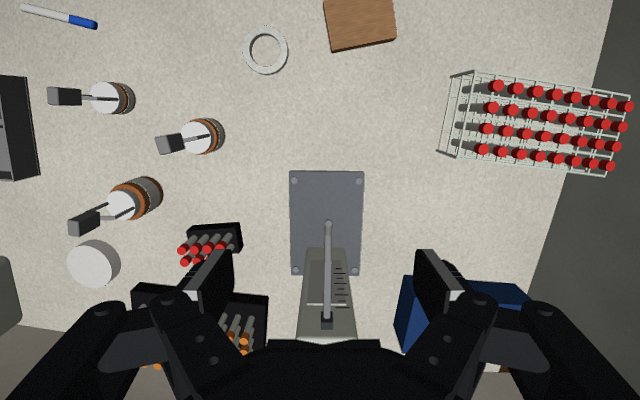

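The wrist view shows the hook bar vertical in the picture, from the tip at (328,222) to (327,318). The jars are at left: small (105,98), medium (200,135), large (130,200).

```bash
python3 - <<'E'
from h import *; import json
np.set_printoptions(precision=4,suppress=True)
m=json.load(open("pics/w1.json"))
for n,p,z in [("tip",(328,223),.228),("bar",(327.5,270),.230),("bar",(327,318),.230),("f",(290,171),.012),("f",(363,171),.012),("f",(292,274),.012),("smalltab",(64,96),.123),("smalllid",(102,98),.046),("medtab",(167,144),.139),("medlid",(197,136),.062),("lgtab",(83,221),.157),("lglid",(122,203),.08),("rack",(182,226),.02),("rackc",(242,222),.02),("rackc",(242,252),.0)]: print(n,onz(m,p,z))
E
```

```text
tip [0.546  0.3166 0.228 ]
bar [0.5988 0.3218 0.23  ]
bar [0.6599 0.3279 0.23  ]
f [0.5405 0.2543 0.012 ]
f [0.5275 0.3774 0.012 ]
f [0.736  0.2725 0.012 ]
smalltab [ 0.4477 -0.0384  0.123 ]
smalllid [ 0.4487 -0.0403  0.046 ]
medtab [0.4955 0.108  0.139 ]
medlid [0.4912 0.1158 0.062 ]
lgtab [ 0.6051 -0.0021  0.157 ]
lglid [0.6031 0.0031 0.08  ]
rack [0.6575 0.0705 0.02  ]
rackc [0.6382 0.1777 0.02  ]
rackc [0.7068 0.1745 0.    ]
```

Request:
apply_moves --increments '[0,0,0,0.0098,-0.033,0.005,0,0,0,0,0.0098,-0.033,0.005,0,0,0,0,0.0098,-0.033,0.005,0,0,0,0,0.0098,-0.033,0.005,0,0,0,0,0.0098,-0.033,0.005,0,0,0,0,0.0098,-0.033,0.005,0,0,0,0,0.0098,-0.033,0.005,0,0,0,0,0.0098,-0.033,0.005,0,0,0,0,0.0098,-0.033,0.005,0,0,0,0,0.0098,-0.033,0.005,0]'

```text
time: 3.53
ee_pos: [0.4423, -0.0295, 0.3201]
tool_rot: [0.0, -0.054, 0.999, 0.0]
ft_force: [0.9, 0.5, -0.8]
gripper_width: 0.0427
gripper_force: 0.0
```

Request:
apply_moves --increments '[0,0,0,0,0,0,0,0,0,0,0,0,0,0,0,0,0,0,0,0,0,0,0,0,0,0,0,0]'

```text
time: 3.87
ee_pos: [0.4433, -0.0275, 0.3202]
tool_rot: [0.0, -0.055, 0.999, 0.0]
ft_force: [-0.3, 0.0, -0.8]
gripper_width: 0.043
gripper_force: 0.0
```

```bash
python3 w.py w2 jar_small jar_small_tab jar_medium_tab jar_large_tab
```

```text
3.9167 [ 0.4433 -0.0276  0.3201] [ 0.0003 -0.0548  0.9985  0.0003] [ 0.3722 -0.0352  0.4732]
yaw y 96.27716281090424
jar_small [([298, 145, 35, 45], 0.9), ([72, 126, 137, 124], 0.25), ([309, 242, 42, 92], 0.17)]
jar_small_tab []
jar_medium_tab [([391, 182, 57, 62], 0.75), ([73, 126, 132, 124], 0.53)]
jar_large_tab [([307, 240, 44, 95], 0.85)]
```

View pics/w2.png

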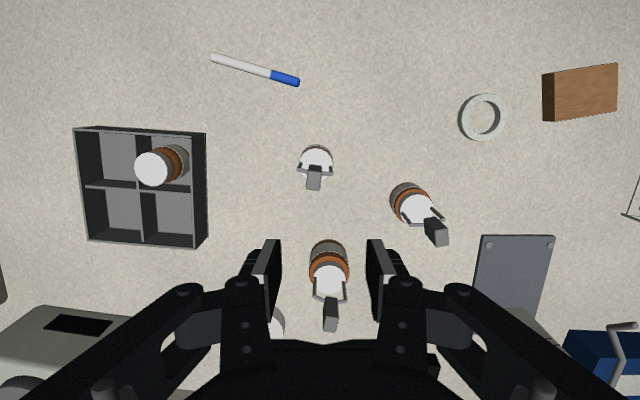

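Fingers straddle u≈323. The small jar's tab top is at (313,180), with bail shoulders at (298,172) and (331,172). The medium bail is tilted about 17° in the image, and the large one is roughly level.

```bash
python3 - <<'E'
from h import *; import json
np.set_printoptions(precision=4,suppress=True)
m=json.load(open("pics/w2.json"))
for n,p,z in [("s1",(298,172.5),.092),("s2",(331,172),.092),("stab top",(313.5,184),.144),("stabbot-ish top front",(313.5,166),.144),("lid",(316,162),.046),
("m1",(402,221),.108),("m2",(441,208),.108),("mtab",(440,238),.160),("l1",(315,298),.125),("l2",(346,297),.125),("ltab",(331,320),.178)]: print(n,onz(m,p,z))
im=cv2.imread("pics/w2.png")
a=cv2.resize(im[135:200,280:350],None,fx=5,fy=5,interpolation=2); b=cv2.resize(im[175:250,380:460],None,fx=4.3,fy=4.3,interpolation=2); c=cv2.resize(im[115:260,60:220],None,fx=2.2,fy=2.2,interpolation=2)
H=max(x.shape[0] for x in(a,b)); 
pad=lambda x,H:cv2.copyMakeBorder(x,0,H-x.shape[0],0,0,0)
cv2.imwrite("pics/c2.png",np.hstack([pad(a,H),pad(b,H)]))
E
```

```text
s1 [ 0.4518 -0.0586  0.092 ]
s2 [ 0.4467 -0.0171  0.092 ]
stab top [ 0.452  -0.0373  0.144 ]
stabbot-ish top front [ 0.432  -0.0392  0.144 ]
lid [ 0.4438 -0.0375  0.046 ]
m1 [0.4967 0.0793 0.108 ]
m2 [0.4742 0.1256 0.108 ]
mtab [0.4944 0.1093 0.16  ]
l1 [ 0.6096 -0.0203  0.125 ]
l2 [0.6038 0.0201 0.125 ]
ltab [ 0.6008 -0.0014  0.178 ]
```

View pics/c2.png

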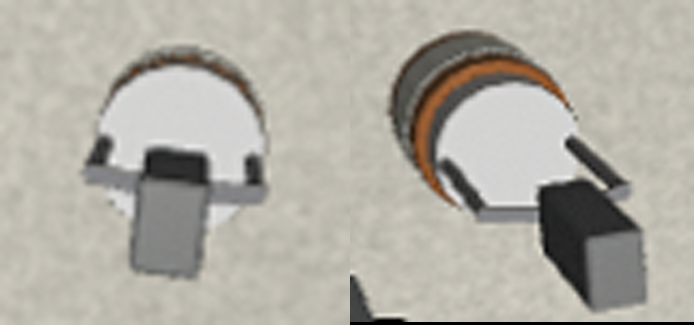

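Request:
apply_moves --increments '[0,0,0.085,0,0,0,0,0,0,0,-0.0045,-0.0095,0.02,0,0,0,0,0,0,0.03,0,0,0,0,0,0,0.03,0,0,0,0,0,0,0.03,0,0,0,0,0,0,0.03,0,0,0,0,0,0,0.02,0,0,0,0,0,0,0,0,0,0,0,0,0,0,0]' --squeeze 40

```text
time: 4.87
ee_pos: [0.4472, -0.0386, 0.1596]
tool_rot: [-0.001, -0.011, 1.0, 0.0]
ft_force: [1.1, -0.1, -0.3]
gripper_width: 0.0426
gripper_force: 0.0
```

```bash
python3 w.py w3 jar_small; python3 - <<'E'
import cv2
cv2.imwrite("pics/w3c.png",cv2.imread("pics/w3.png")[80:400,180:460])
E
```

```text
4.9167 [ 0.4482 -0.0388  0.1606] [ 0.0003 -0.0107  0.9999  0.    ] [ 0.376  -0.04    0.3128]
yaw y 91.23071919174254
jar_small [([296, 160, 61, 90], 0.58)]
```

View pics/w3c.png

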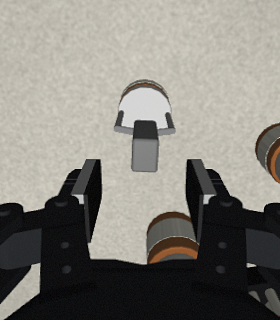

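The fingers straddle the small jar's tab evenly: tab centre at about (325,235), finger midpoint at about u=324.

Request:
apply_moves --increments '[0,0,0,0,0,0.018,0,0,0,0,0,0,0.017,0,0,0,0,0,0,0,0,0,0,0,0,0,0,-1,0,0,0,0,0,0,-1,0,0,0,0,0,0,-1,0,0,0,0,0,0,-1,0,0,0,0,0,0,-1,0,0,0,0,0,0,-1]' --squeeze 40

```text
time: 5.72
ee_pos: [0.4486, -0.0387, 0.1265]
tool_rot: [0.001, -0.011, 1.0, 0.0]
ft_force: [-1.5, 0.7, 7.9]
gripper_width: 0.0146
gripper_force: 39.7
```

```bash
python3 - <<'E'
from h import *; import json
m=json.load(open("pics/w3.json"))
print(onz(m,(325,235),.144), onz(m,(297,209.5),.094), onz(m,(355,211),.094))
E
```

```text
[ 0.44717503 -0.03761406  0.144     ] [ 0.4480281  -0.05837912  0.094     ] [ 0.4483349  -0.01476361  0.094     ]
```

Request:
apply_moves --increments '[0,0,0,0,0,-0.02,-1,0,0,0,0,0,-0.03,-1,0,0,0,0,0,-0.03,-1,0,0,-0.04,0,0,-0.03,-1,0,0,-0.038,0,0,-0.03,-1,0,0,0,0,0,-0.03,-1,0,0,0,0,0,-0.03,-1,0,0,0,0,0,0,-1]'

```text
time: 6.38
ee_pos: [0.4508, -0.0392, 0.331]
tool_rot: [0.006, -0.049, 0.999, -0.0]
ft_force: [2.2, -0.8, -1.3]
gripper_width: 0.0144
gripper_force: 39.4
```

Request:
apply_moves --increments '[0,0,0,-0.007,0.0287,0,-1,0,0,0,-0.007,0.0287,0,-1,0,0,0,-0.007,0.0287,0,-1,0,0,0,-0.007,0.0287,0,-1,0,0,0,-0.007,0.0287,0,-1,0,0,0,-0.007,0.0287,0,-1,0,0,0,-0.007,0.0287,0,-1,0,0,0,-0.007,0.0287,0,-1,0,0,0,-0.007,0.0287,0,-1,0,0,0,-0.007,0.0287,0,-1]'

```text
time: 7.22
ee_pos: [0.4884, 0.2547, 0.3248]
tool_rot: [-0.0, -0.05, 0.999, -0.0]
ft_force: [0.4, 0.2, -1.5]
gripper_width: 0.0143
gripper_force: 39.4
```

Request:
apply_moves --increments '[0,0,0,-0.007,0.0287,0,-1,0,0,0,-0.007,0.0287,0,-1,0,0,0,0,0,0,-1,0,0,0,0,0,0,-1,0,0,0,0,0,0,-1]'

```text
time: 7.63
ee_pos: [0.4968, 0.3111, 0.3245]
tool_rot: [-0.0, -0.049, 0.999, -0.001]
ft_force: [-0.3, -0.2, -1.8]
gripper_width: 0.0147
gripper_force: 39.4
```

```bash
python3 w.py w4 hook_tip jar_small; python3 -c "
import cv2
cv2.imwrite('pics/w4c.png',cv2.imread('pics/w4.png')[60:400,140:500])"
```

```text
7.6833 [0.4971 0.3105 0.3248] [-0.0002 -0.0488  0.9988 -0.0008] [0.4258 0.3045 0.4776]
yaw y 95.59561765100334
hook_tip [([321, 280, 8, 62], 0.63)]
jar_small [([290, 164, 69, 114], 0.66), ([2, 84, 17, 106], 0.61)]
```

View pics/w4c.png

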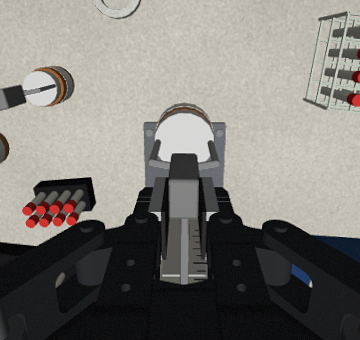

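The small jar is held upright above the foot. The hook bar shows straight behind the tab at u≈325.

```bash
python3 - <<'E'
from h import *; import json
m=json.load(open("pics/w4.json"))
T=rq([-0.0002,-0.0488,0.9988,-0.0008]); p=np.array([.4971,.3105,.3248])
for q,z in [((325,340),.23),((325,290),.23)]:
    print(T.T@(onz(m,q,z)-p), onz(m,q,z))
print(T.T@(np.array([.546,.3166,.228])-p), T.T@(np.array([.568,.319,.204])-p))
E
```

```text
[-0.1452293   0.00223105  0.09472724] [0.64138963 0.32672475 0.23      ]
[-0.08829207  0.00214218  0.09475458] [0.58473225 0.32108577 0.23      ]
[-0.04930797  0.00145674  0.09677428] [-0.07144861  0.00173852  0.1207633 ]
```

Request:
apply_moves --increments '[0,0,0,0,0.002,0.025,-1,0,0,0,0,0,0.025,-1,0,0,0,0,0,0.008,-1,0,0,0,0,0,0,-1,0,0,0,0,0,0,-1,0,0,0,0,0,0,-1]'

```text
time: 8.28
ee_pos: [0.4979, 0.3143, 0.2685]
tool_rot: [0.001, -0.049, 0.999, 0.001]
ft_force: [0.1, -0.1, -0.4]
gripper_width: 0.0146
gripper_force: 39.4
```

Request:
apply_moves --increments '[0,0,0,-0.01,0,0,-1,0,0,0,-0.01,0,0,-1,0,0,0,-0.01,0,0,-1,0,0,0,-0.01,0,0,-1,0,0,0,-0.01,0,0,-1,0,0,0,-0.01,0,0,-1,0,0,0,-0.01,0,0,-1,0,0,0,0,0,0,-1,0,0,0,0,0,0,-1]'

```text
time: 9.03
ee_pos: [0.5674, 0.321, 0.2675]
tool_rot: [0.0, -0.049, 0.999, 0.0]
ft_force: [-0.2, -0.2, -0.5]
gripper_width: 0.0146
gripper_force: 39.4
```

```bash
cat > sc.py <<'E'
import sys
from h import *
out=[]
s=snapshot("scene"); a=s["image"][190:300,370:450,::-1]; s=snapshot("side"); b=s["image"][70:180,270:350,::-1]
f=lambda x:cv2.resize(x,None,fx=4.5,fy=4.5,interpolation=2)
cv2.imwrite(f"pics/{sys.argv[1]}.png",np.hstack([f(a),f(b)]))
E
python3 sc.py s1; python3 -c "from station import *;s=sense();print(s['ee_pos'],s['ft_force'])"
```

```text
[0.56622237 0.32118214 0.2673536 ] [-0.14013088 -0.21320277 -2.32289257]
```

View pics/s1.png

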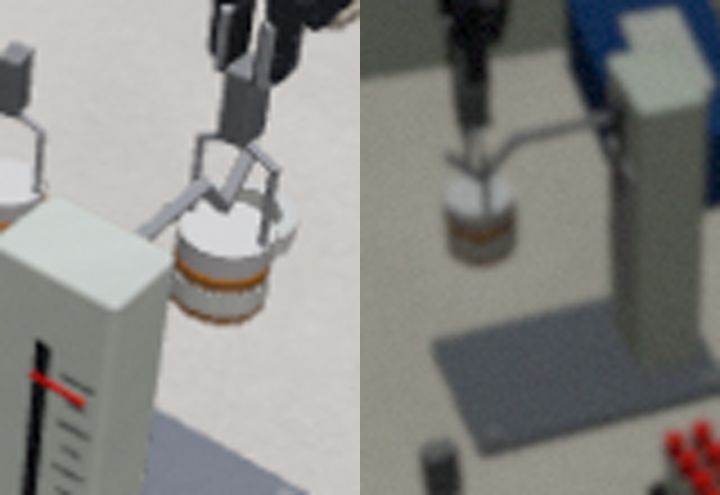

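The bail is threaded over the hook, with the bar passing through its window. Lowering into the dip.

Request:
apply_moves --increments '[0,0,0,0,0,0.012,-1,0,0,0,0,0,0.012,-1,0,0,0,0,0,0.01,-1,0,0,0,0,0,0.004,-1,0,0,0,0,0,0,-1,0,0,0,0,0,0,-1,0,0,0,0,0,0,-1]'

```text
time: 9.72
ee_pos: [0.567, 0.3215, 0.2301]
tool_rot: [0.001, -0.05, 0.999, 0.001]
ft_force: [0.4, 0.5, 1.9]
gripper_width: 0.0145
gripper_force: 39.8
```

Request:
apply_moves --increments '[0,0,0,0,0,0,-1,0,0,0,0,0,0,-0.3,0,0,0,0,0,0,-0.1,0,0,0,0,0,0,0,0,0,0,0,0,0,0,0,0,0,0,0,-0.01,0,0,0,0,0,0,-0.02,0,0,0,0,0,0,-0.03,0,0,0,0,0,0,-0.03,0]'

```text
time: 10.47
ee_pos: [0.5659, 0.3207, 0.32]
tool_rot: [-0.001, -0.05, 0.999, -0.0]
ft_force: [0.4, 1.6, 0.7]
gripper_width: 0.0425
gripper_force: 0.0
```

```bash
python3 sc.py s2; python3 -c "from station import *;s=sense();print(s['ee_pos'],s['ft_force'])"
```

```text
[0.56911972 0.32261288 0.3255081 ] [0.96359555 0.14912317 0.10172069]
```

View pics/s2.png

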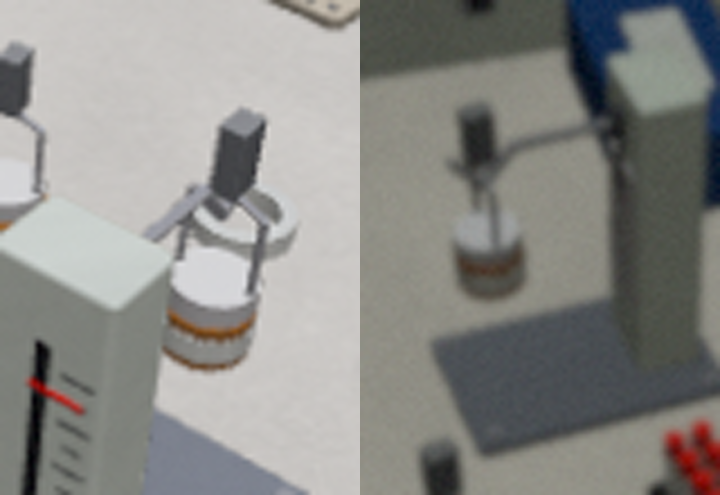

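The small jar hangs free in the dip. Waiting for it to settle and stay still.

Request:
apply_moves --increments '[0,0,0,0,0,0,0,0,0,0,0,0,0,0,0,0,0,0,0,0,0,0,0,0,0,0,0,0,0,0,0,0,0,0,0,0,0,0,0,0,0,0,0,0,0,0,0,0,0,0,0,0,0,0,0,0,0,0,0,0,0,0,0,0,0,0,0,0,0,0]'

```text
time: 11.4
ee_pos: [0.5665, 0.321, 0.319]
tool_rot: [-0.0, -0.05, 0.999, -0.0]
ft_force: [-0.7, 0.4, 0.2]
gripper_width: 0.0426
gripper_force: 0.0
```

Request:
apply_moves --increments '[0,0,0,0,0,0,0,0,0,0,0,0,0,0,0,0,0,0,0,0,0,0,0,0,0,0,0,0,0,0,0,0,0,0,0,0,0,0,0,0,0,0,0,0,0,0,0,0,0,0,0,0,0,0,0,0,0,0,0,0,0,0,0,0,0,0,0,0,0,0]'

```text
time: 12.23
ee_pos: [0.5665, 0.3211, 0.319]
tool_rot: [-0.0, -0.05, 0.999, 0.0]
ft_force: [0.3, 0.4, -0.6]
gripper_width: 0.0429
gripper_force: 0.0
```

Request:
apply_moves --increments '[0,0,0,0,0,0,0,0,0,0,0,0,0,0,0,0,0,0,0,0,0,0,0,0,0,0,0,0,0,0,0,0,0,0,0,0,0,0,0,0,0,0,0,0,0,0,0,0,0,0,0,0,0,0,0,0,0,0,0,0,0,0,0,0,0,0,0,0,0,0]'

```text
time: 13.07
ee_pos: [0.5665, 0.321, 0.319]
tool_rot: [0.0, -0.05, 0.999, 0.0]
ft_force: [-0.5, 0.5, 0.0]
gripper_width: 0.0425
gripper_force: 0.0
```

```bash
cat > still.py <<'E'
from h import *
a=[snapshot("scene")["image"][190:270,395:440].astype(float) for _ in range(6)]
# motion over 0.25s
print([round(float(np.abs(a[i]-a[0]).mean()),2) for i in range(1,6)], sense()["time"])
E
python3 still.py
```

```text
[0.57, 0.56, 0.56, 0.57, 0.56] 13.3667
```

Request:
apply_moves --increments '[0,0,0,0,0,0,0,0,0,0,0,0,0,0,0,0,0,0,0,0,0,0,0,0,0,0,0,0,0,0,0,0,0,0,0,0,0,0,0,0,0,0,0,0,0,0,0,0,0,0,0,0,0,0,0,0,0,0,0,0,0,0,0,0,0,0,0,0,0,0]'

```text
time: 14.2
ee_pos: [0.5665, 0.3211, 0.319]
tool_rot: [0.0, -0.05, 0.999, 0.0]
ft_force: [-0.2, -0.8, 0.3]
gripper_width: 0.0425
gripper_force: 0.0
```

Request:
apply_moves --increments '[0,0,0,0,0,0,0,0,0,0,0,0,0,0,0,0,0,0,0,0,0,0,0,0,0,0,0,0,0,0,0,0,0,0,0,0,0,0,0,0,0,0,0,0,0,0,0,0,0,0,0,0,0,0,0,0,0,0,0,0,0,0,0,0,0,0,0,0,0,0]'

```text
time: 15.03
ee_pos: [0.5665, 0.3211, 0.319]
tool_rot: [-0.0, -0.05, 0.999, 0.0]
ft_force: [0.5, -0.6, -0.5]
gripper_width: 0.0426
gripper_force: 0.0
```

Request:
apply_moves --increments '[0,0,0,0,0,0,0,0,0,0,0,0,0,0,0,0,0,0,0,0,0,0,0,0,0,0,0,0,0,0,0,0,0,0,0,0,0,0,0,0,0,0,0,0,0,0,0,0,0,0,0,0,0,0,0,0,0,0,0,0,0,0,0,0,0,0,0,0,0,0]'

```text
time: 15.87
ee_pos: [0.5665, 0.321, 0.319]
tool_rot: [-0.0, -0.05, 0.999, 0.0]
ft_force: [0.2, 1.0, 0.4]
gripper_width: 0.0425
gripper_force: 0.0
```

Request:
apply_moves --increments '[0,0,0,0,0,0,0,0,0,0,0,0,0,0,0,0,0,0,0,0,0,0,0,0,0,0,0,0,0,0,0,0,0,0,0,0,0,0,0,0,0,0,0,0,0,0,0,0,0,0,0,0,0,0,0,0,0,0,0,0,0,0,0,0,0,0,0,0,0,0]'

```text
time: 16.7
ee_pos: [0.5665, 0.3211, 0.319]
tool_rot: [0.0, -0.05, 0.999, 0.0]
ft_force: [0.0, -0.3, 0.8]
gripper_width: 0.0426
gripper_force: 0.0
```

```bash
python3 still.py; python3 w.py w5 jar_small; python3 - <<'E'
import cv2
im=cv2.imread("pics/w5.png")
cv2.imwrite("pics/w5c.png",cv2.resize(im[130:350,220:430],None,fx=2.7,fy=2.7))
E
```

```text
[0.56, 0.56, 0.56, 0.55, 0.55] 17.0
17.05 [0.5665 0.3211 0.319 ] [-0.     -0.0496  0.9988  0.    ] [0.4954 0.3142 0.4721]
yaw y 95.68475397033824
jar_small [([0, 133, 5, 15], 0.67)]
```

View pics/w5c.png

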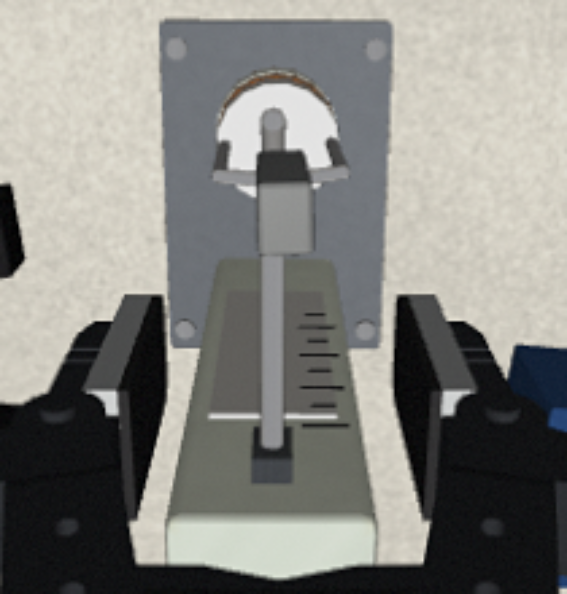

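The small jar is hanging still, its tab centred between the open fingers at about (326,215). Regrasping and lifting it off.

Request:
apply_moves --increments '[0,0,-0.03,0,0.001,0.02,0,0,0,0,0,0,0.025,0,0,0,0,0,0,0.025,0,0,0,0,0,0,0.022,0,0,0,0,0,0,0,0,0,0,0,0,0,0,-1,0,0,0,0,0,0,-1,0,0,0,0,0,0,-1,0,0,0,0,0,0,-1,0,0,0,0,0,0,-1]'

```text
time: 17.93
ee_pos: [0.5672, 0.3228, 0.2285]
tool_rot: [0.001, -0.065, 0.998, 0.001]
ft_force: [1.1, 0.1, -0.5]
gripper_width: 0.0145
gripper_force: 41.8
```

Request:
apply_moves --increments '[0,0,0,0,0,0,-1,0,0,0,0,0,-0.012,-1,0,0,0.03,0,0,-0.012,-1,0,0,0,0,0,-0.01,-1,0,0,0,0,0,-0.006,-1,0,0,0,0,0,0,-1,0,0,0,0,0,0,-1]'

```text
time: 18.52
ee_pos: [0.5663, 0.3219, 0.267]
tool_rot: [-0.0, -0.05, 0.999, -0.0]
ft_force: [-1.1, -0.3, -1.6]
gripper_width: 0.0143
gripper_force: 41.6
```

```bash
python3 sc.py s3
```

```text
(no output)
```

View pics/s3.png

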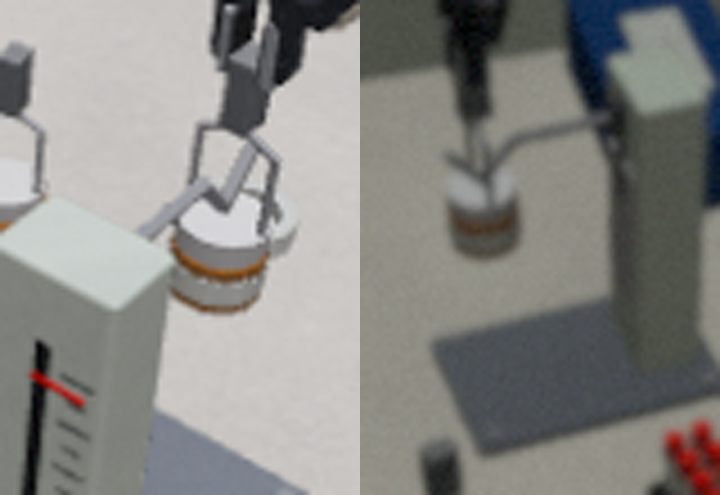

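The small jar is off the seat and still threaded. Next I fit the crate pose from its silhouette in the stored pictures, then carry the jar there.

Request:
apply_moves --increments '[0,0,0,0,0,0.004,-1,0,0,0,0.01,0,0,-1,0,0,0,0.01,0,0,-1,0,0,0,0.01,0,0,-1,0,0,0,0.01,0,0,-1,0,0,0,0.01,0,0,-1,0,0,0,0.01,0,0,-1,0,0,0,0.01,0,0,-1,0,0,0,0.01,0,0,-1,0,0,0,0,0,-0.02,-1]'

```text
time: 19.45
ee_pos: [0.482, 0.3127, 0.2794]
tool_rot: [-0.005, -0.05, 0.999, -0.002]
ft_force: [-0.5, -0.7, -2.6]
gripper_width: 0.0147
gripper_force: 41.7
```

Request:
apply_moves --increments '[0,0,0,0,0,-0.025,-1,0,0,0,0,0,-0.025,-1,0,0,0,0,0,0,-1,0,0,0,0,0,0,-1]'

```text
time: 19.78
ee_pos: [0.4871, 0.3145, 0.3341]
tool_rot: [0.001, -0.05, 0.999, 0.001]
ft_force: [0.5, 0.6, -2.5]
gripper_width: 0.0147
gripper_force: 41.6
```

```bash
cat > crate.py <<'E'
from h import *; import json
np.set_printoptions(precision=4,suppress=True)
W=json.load(open("pics/w2.json"))
V=[("w2",W,(60,115,222,262),(130,190)),("scene0",S,(238,158,322,222),(275,205)),("side0",D,(280,270,384,372),(330,350))]
def masks():
    out=[]
    for n,m,(x0,y0,x1,y1),seed in V:
        im=cv2.imread(f"pics/{n}.png"); g=cv2.cvtColor(im,cv2.COLOR_BGR2GRAY)
        roi=np.zeros_like(g); roi[y0:y1,x0:x1]=(g[y0:y1,x0:x1]<135)*255
        cs,_=cv2.findContours(roi,cv2.RETR_EXTERNAL,cv2.CHAIN_APPROX_NONE); c=max(cs,key=cv2.contourArea)
        out.append((n,m,cv2.convexHull(c)))
    return out
M=masks()
def pts(p):
    c,s=np.cos(p[2]),np.sin(p[2])
    return [(p[0]+c*x-s*y,p[1]+s*x+c*y,z) for x in(-.086,.086) for y in(-.086,.086) for z in(0,.055)]
K=8
def hull(m,p): return (cv2.convexHull(np.array([proj(m,q) for q in pts(p)],np.float32)))
def cost(p,sel):
    t=0
    for n,m,h in sel:
        a=np.zeros((400*3,640*3),np.uint8); b=a.copy()
        cv2.fillPoly(a,[np.round(h*24+12*2+0).astype(np.int32)],1,shift=3); cv2.fillPoly(b,[np.round(hull(m,p)*24+24).astype(np.int32)],1,shift=3)
        t+=(a!=b).sum()/a.sum()
    return t
from scipy.optimize import minimize
for sel in ([M[0]],[M[1]],[M[2]],M):
    r=minimize(cost,[.515,-.294,0.03],args=(sel,),method="Nelder-Mead",options=dict(initial_simplex=[[.515,-.294,.03],[.522,-.294,.03],[.515,-.287,.03],[.515,-.294,.1]],xatol=2e-4,fatol=1e-5))
    print([s[0] for s in sel],r.x,r.fun)
p=r.x
for n,x,y in (("c0",-1,1),("c1",-1,-1),("c2",1,1),("c3",1,-1)):
    c,s=np.cos(p[2]),np.sin(p[2]); print(n,p[0]+.042*(c*x-s*y),p[1]+.042*(s*x+c*y))
E
python3 crate.py
```

```text
['w2'] [ 0.5114 -0.2941  0.0293] 0.0076214529787550144
['scene0'] [ 0.5167 -0.2867 -0.0107] 0.1880131013654345
['side0'] [ 0.5138 -0.2951  0.0455] 0.06570542406675775
['w2', 'scene0', 'side0'] [ 0.5127 -0.2939  0.0213] 0.3005995111947983
c0 0.4698259916976771 -0.25276635532444675
c1 0.47161249234572933 -0.336747355648535
c2 0.5538069920217653 -0.2509798546763945
c3 0.5555934926698176 -0.3349608550004827
```

Request:
apply_moves --increments '[0,0,0,0.004,-0.0324,0,-1,0,0,0,0.004,-0.0324,0,-1,0,0,0,0.004,-0.0324,0,-1,0,0,0,0.004,-0.0324,0,-1,0,0,0,0.004,-0.0324,0,-1,0,0,0,0.004,-0.0324,0,-1,0,0,0,0.004,-0.0324,0,-1,0,0,0,0.004,-0.0324,0,-1,0,0,0,0.004,-0.0324,0,-1,0,0,0,0.004,-0.0324,0,-1]'

```text
time: 20.62
ee_pos: [0.4776, -0.0138, 0.3315]
tool_rot: [-0.001, -0.05, 0.999, 0.0]
ft_force: [0.2, -0.0, -1.8]
gripper_width: 0.0148
gripper_force: 41.5
```

Request:
apply_moves --increments '[0,0,0,0.004,-0.0324,0,-1,0,0,0,0.004,-0.0324,0,-1,0,0,0,0.004,-0.0324,0,-1,0,0,0,0.004,-0.0324,0,-1,0,0,0,0.004,-0.0324,0,-1,0,0,0,0.004,-0.0324,0,-1,0,0,0,0.004,-0.0324,0,-1,0,0,0,0.004,-0.0324,0,-1,0,0,0,0.004,-0.0324,0,-1,0,0,0,0.004,-0.0324,0,-1]'

```text
time: 21.45
ee_pos: [0.4702, -0.3395, 0.3311]
tool_rot: [-0.001, -0.05, 0.999, 0.001]
ft_force: [1.5, -0.6, -1.4]
gripper_width: 0.015
gripper_force: 41.5
```

Request:
apply_moves --increments '[0,0,0,0,0,0,-1,0,0,0,0,0,0,-1,0,0,0,0,0,0,-1,0,0,0,0,0,0,-1]'

```text
time: 21.78
ee_pos: [0.4714, -0.3367, 0.332]
tool_rot: [-0.001, -0.05, 0.999, 0.001]
ft_force: [1.3, -0.3, -0.7]
gripper_width: 0.0145
gripper_force: 41.5
```

```bash
cat > chk.py <<'E'
# usage: chk name tx ty ; measure state & offset to target in tool axes
import sys
from h import *
s=sense(); T=rq(s["tool_rot"]); p=s["ee_pos"]; t=np.array([float(sys.argv[1]),float(sys.argv[2]),p[2]])
print(p,"move tool xy",(T.T@(t-p)).round(4),"yaw",np.degrees(np.arctan2(T[1,1],T[0,1])).round(1),"ft",s["ft_force"].round(1))
E
python3 chk.py .4718 -.3375; python3 w.py w6 crate jar_small jar_medium_tab jar_large_tab; cp pics/w6.png pics/w6.png
```

```text
[ 0.47140946 -0.33674197  0.332031  ] move tool xy [-0.0003 -0.0008 -0.    ] yaw 95.8 ft [ 1.3 -0.3 -0.7]
21.8333 [ 0.4716 -0.3368  0.3324] [-0.0003 -0.0507  0.9987  0.0008] [ 0.4005 -0.3441  0.4852]
yaw y 95.80790716860702
crate [([290, 126, 124, 122], 0.55)]
jar_small [([287, 171, 73, 116], 0.58)]
jar_medium_tab []
jar_large_tab [([288, 169, 68, 123], 0.72), ([484, 238, 102, 83], 0.6)]cp: 'pics/w6.png' and 'pics/w6.png' are the same file
```

Request:
apply_moves --increments '[0,0,0,0,0,0.02,-1,0,0,0,0,0,0.03,-1,0,0,0,0,0,0.03,-1,0,0,0,0,0,0.03,-1,0,0,0,0,0,0.03,-1,0,0,0,0,0,0.03,-1,0,0,0,0,0,0.02,-1,0,0,0,0,0,0,-1,0,0,0,0,0,0,-1,0,0,0,0,0,0,-1]'

```text
time: 22.87
ee_pos: [0.4724, -0.3393, 0.1444]
tool_rot: [0.001, -0.05, 0.999, -0.001]
ft_force: [0.1, 0.2, -1.3]
gripper_width: 0.0149
gripper_force: 41.5
```

Request:
apply_moves --increments '[0,0,0,0,0,0.003,-1,0,0,0,0,0,0.003,-1,0,0,0,0,0,0,-1,0,0,0,0,0,0,-1]'

```text
time: 23.2
ee_pos: [0.4715, -0.3387, 0.1375]
tool_rot: [0.0, -0.05, 0.999, -0.0]
ft_force: [0.9, 0.6, -2.4]
gripper_width: 0.0148
gripper_force: 41.5
```

Request:
apply_moves --increments '[0,0,0,0,0,0.002,-1,0,0,0,0,0,0.001,-1,0,0,0,0,0,0,-1,0,0,0,0,0,0,-1]'

```text
time: 23.53
ee_pos: [0.4713, -0.3386, 0.1339]
tool_rot: [-0.0, -0.05, 0.999, 0.0]
ft_force: [-0.4, 1.2, -1.3]
gripper_width: 0.0149
gripper_force: 41.5
```

Request:
apply_moves --increments '[0,0,0,0,0,0.002,-1,0,0,0,0,0,0,-1,0,0,0,0,0,0,-1]'

```text
time: 23.78
ee_pos: [0.4713, -0.3385, 0.1318]
tool_rot: [-0.0, -0.05, 0.999, 0.0]
ft_force: [-0.7, 0.2, -1.0]
gripper_width: 0.015
gripper_force: 41.5
```

Request:
apply_moves --increments '[0,0,0,0,0,0.002,-1,0,0,0,0,0,0,-1,0,0,0,0,0,0,-1]'

```text
time: 24.03
ee_pos: [0.4713, -0.3385, 0.1298]
tool_rot: [-0.0, -0.05, 0.999, 0.0]
ft_force: [0.1, -0.7, -1.9]
gripper_width: 0.0147
gripper_force: 41.5
```

Request:
apply_moves --increments '[0,0,0,0,0,0.0015,-1,0,0,0,0,0,0,-1,0,0,0,0,0,0,-1]'

```text
time: 24.28
ee_pos: [0.4713, -0.3386, 0.1284]
tool_rot: [-0.0, -0.05, 0.999, 0.0]
ft_force: [0.4, -0.0, -1.5]
gripper_width: 0.0149
gripper_force: 41.5
```

Request:
apply_moves --increments '[0,0,0,0,0,0.0015,-1,0,0,0,0,0,0,-1,0,0,0,0,0,0,-1]'

```text
time: 24.53
ee_pos: [0.4713, -0.3386, 0.1269]
tool_rot: [-0.0, -0.05, 0.999, 0.0]
ft_force: [0.0, -0.0, -1.5]
gripper_width: 0.0148
gripper_force: 41.5
```

Request:
apply_moves --increments '[0,0,0,0,0,0.0015,-1,0,0,0,0,0,0,-1,0,0,0,0,0,0,-1]'

```text
time: 24.78
ee_pos: [0.4713, -0.3385, 0.1254]
tool_rot: [-0.0, -0.05, 0.999, 0.0]
ft_force: [0.5, 0.2, -1.6]
gripper_width: 0.0149
gripper_force: 41.5
```

Request:
apply_moves --increments '[0,0,0,0,0,0.0015,-1,0,0,0,0,0,0,-1,0,0,0,0,0,0,-1]'

```text
time: 25.03
ee_pos: [0.4713, -0.3385, 0.1239]
tool_rot: [-0.0, -0.05, 0.999, 0.0]
ft_force: [-0.7, -0.1, -1.0]
gripper_width: 0.0148
gripper_force: 41.5
```

Request:
apply_moves --increments '[0,0,0,0,0,0.0015,-1,0,0,0,0,0,0,-1,0,0,0,0,0,0,-1]'

```text
time: 25.28
ee_pos: [0.4719, -0.339, 0.1232]
tool_rot: [0.001, -0.05, 0.999, -0.0]
ft_force: [-0.1, 0.0, 4.1]
gripper_width: 0.0148
gripper_force: 42.2
```

Request:
apply_moves --increments '[0,0,0,0,0,0.0015,-1,0,0,0,0,0,0,-1,0,0,0,0,0,0,-1]'

```text
time: 25.53
ee_pos: [0.4727, -0.3399, 0.1229]
tool_rot: [0.002, -0.049, 0.999, -0.001]
ft_force: [0.2, 0.2, 11.5]
gripper_width: 0.0149
gripper_force: 43.2
```

```bash
python3 - <<'E'
from h import *
for n in("scene","side"):
    s=snapshot(n); cv2.imwrite(f"pics/{n}1.png",s["image"][:,:,::-1])
a=cv2.imread("pics/scene1.png")[140:230,230:350]; b=cv2.imread("pics/side1.png")[240:380,260:400]
a=cv2.resize(a,(600,450),interpolation=2)[:, :]; b=cv2.resize(b,(0,0),fx=450/140,fy=450/140,interpolation=2)
o=np.hstack([a,b]); o=cv2.resize(o,(800,int(450*800/o.shape[1]))); cv2.imwrite("pics/p1.png",o)
E
```

```text
(no output)
```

View pics/p1.png

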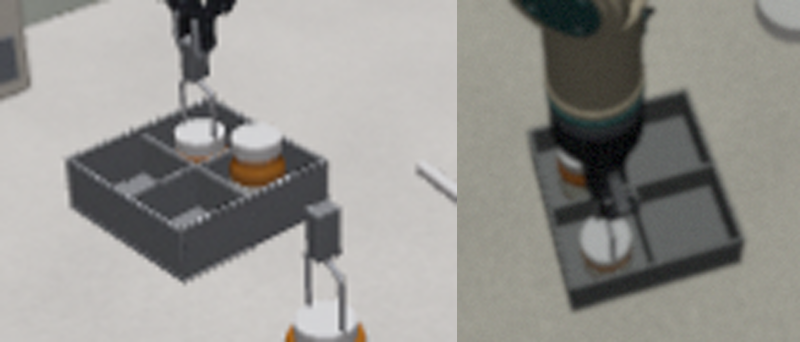

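The small jar stands in cell1, the far cell beside the bottle, and floor contact shows in the force. Releasing it and going to the medium jar.

Request:
apply_moves --increments '[0,0,0,0,0,-0.0015,-1,0,0,0,0,0,0,-1,0,0,0,0,0,0,-0.4,0,0,0,0,0,0,-0.2,0,0,0,0,0,0,0,0,0,0,0,0,0,0,0,0,0,0,0,-0.015,0,0,0,0,0,0,-0.03,0,0,0,0,0,0,-0.04,0,0,0,0,0,0,-0.04,0]'

```text
time: 26.47
ee_pos: [0.4705, -0.338, 0.2479]
tool_rot: [-0.001, -0.05, 0.999, 0.001]
ft_force: [1.8, -1.4, -0.2]
gripper_width: 0.0427
gripper_force: 0.0
```

Request:
apply_moves --increments '[0,0,0,0,0,-0.04,0,0,0,0,0,0,-0.04,0,0,0,0,-0.0047,0.0318,0,0,0,0,0,-0.0047,0.0318,0,0,0,0,0,-0.0047,0.0318,0,0,0,0,0,-0.0047,0.0318,0,0,0,0,0,-0.0047,0.0318,0,0,0,0,0,-0.0047,0.0318,0,0,0,0,0,-0.0047,0.0318,0,0,0,0,0,-0.0047,0.0318,0,0]'

```text
time: 27.3
ee_pos: [0.4832, -0.0802, 0.3274]
tool_rot: [-0.0, -0.05, 0.999, 0.0]
ft_force: [0.7, -0.0, 0.5]
gripper_width: 0.0428
gripper_force: 0.0
```

Request:
apply_moves --increments '[0,0,0,-0.0047,0.0318,0,0,0,0,0,-0.0047,0.0318,0,0,0,0,0,-0.0047,0.0318,0,0,0,0,0,-0.0047,0.0318,0,0,0,0,-0.075,-0.0047,0.0318,0,0,0,0,-0.075,-0.0047,0.0318,0,0,0,0,0,0,0,0,0,0,0,0,0,0,0,0,0,0,0,0,0,0,0,0]'

```text
schema error: expected a multiple of 7 numbers
```

```bash
python3 w.py w7 jar_medium jar_medium_tab jar_large_tab; python3 - <<'E'
import cv2
im=cv2.imread("pics/w7.png")
cv2.imwrite("pics/w7c.png",cv2.resize(im[120:270,250:420],None,fx=4,fy=4,interpolation=2))
E
```

```text
27.35 [ 0.4838 -0.0719  0.3273] [-0.0001 -0.0541  0.9985  0.003 ] [ 0.4121 -0.087   0.4805]
yaw y 96.20340115616004
jar_medium [([422, 159, 77, 55], 0.62)]
jar_medium_tab [([426, 161, 72, 54], 0.62)]
jar_large_tab [([343, 221, 43, 54], 0.7), ([426, 160, 70, 55], 0.6)]
```

View pics/w7c.png

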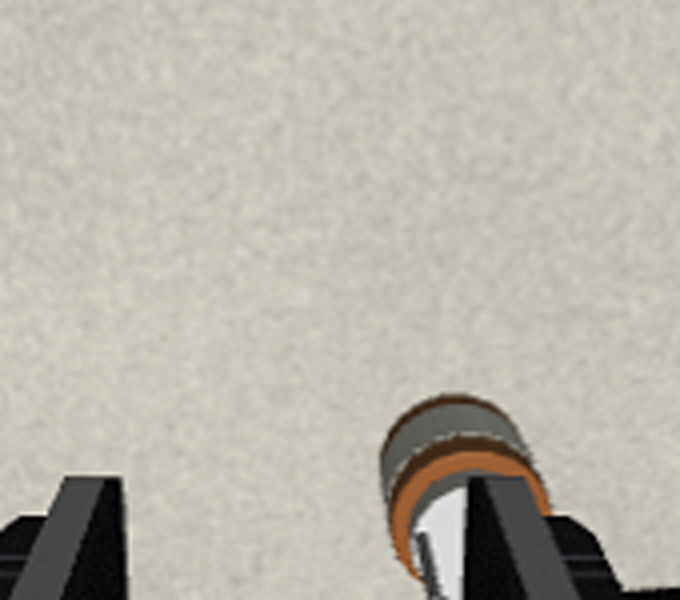

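The stale picture shows the large jar at about (365,240), because a move was refused. Continuing to the medium jar.

Request:
apply_moves --increments '[0,0,0,-0.0047,0.0297,0,0,0,0,0,-0.0047,0.0297,0,0,0,0,0,-0.0047,0.0297,0,0,0,0,0,-0.0047,0.0297,0,0,0,0,0,-0.0047,0.0297,0,0,0,0,0,-0.0047,0.0297,0,0,0,0,0,0,0,0,0,0,0,0,0,0,0,0]'

```text
time: 28.17
ee_pos: [0.4942, 0.0985, 0.3272]
tool_rot: [-0.0, -0.05, 0.999, -0.0]
ft_force: [-0.0, -1.4, 0.0]
gripper_width: 0.043
gripper_force: 0.0
```

Request:
apply_moves --increments '[0,0,0,0,0,0,0,0,0,0,0,0,0,0,0,0,0,0,0,0,0]'

```text
time: 28.42
ee_pos: [0.4942, 0.0965, 0.3275]
tool_rot: [-0.0, -0.048, 0.999, -0.0]
ft_force: [0.1, -0.3, -0.6]
gripper_width: 0.0428
gripper_force: 0.0
```

```bash
python3 w.py w8 jar_medium jar_medium_tab; cat > tab.py <<'E'
# find tab top face (bright grey rectangle) in wrist picture near predicted place; name, ztop, px,py (world guess)
import sys,json
from h import *
np.set_printoptions(precision=4,suppress=True)
n,z,x,y=sys.argv[1],*map(float,sys.argv[2:5])
m=json.load(open(f"pics/{n}.json")); im=cv2.imread(f"pics/{n}.png"); hsv=cv2.cvtColor(im,cv2.COLOR_BGR2HSV)
u,v=proj(m,(x,y,z)).round().astype(int); print("pred px",u,v)
print(im[v-24:v+25:6,u-24:u+25:6].mean(2).astype(int))
w=hsv[...,2].astype(int); sat=hsv[...,1]
mask=((w>115)&(w<165)&(sat<22)).astype(np.uint8)
k=np.zeros_like(mask); k[max(v-45,0):v+45,u-45:u+45]=1
nn,lab,st,c=cv2.connectedComponentsWithStats(cv2.morphologyEx(mask*k,cv2.MORPH_OPEN,np.ones((5,5),np.uint8)))
for i in range(1,nn):
    if st[i,4]>80:
        r=cv2.minAreaRect(cv2.findContours((lab==i).astype(np.uint8),cv2.RETR_EXTERNAL,cv2.CHAIN_APPROX_NONE)[0][0])
        b=cv2.boxPoints(r); W=np.array([onz(m,q,z)[:2] for q in b]); e=[W[1]-W[0],W[2]-W[1]]
        print("area",st[i,4],"ctr px",c[i],"world",onz(m,c[i],z)[:2],"edges mm",[round(np.linalg.norm(q)*1000,1) for q in e],"dir",[round(np.degrees(np.arctan2(q[1],q[0]))%180,1) for q in e])
E
python3 tab.py w8 .160 .4945 .111
```

```text
28.4667 [0.4941 0.0968 0.3275] [-0.     -0.0482  0.9988 -0.0002] [0.423  0.0899 0.4806]
yaw y 95.52977583022184
jar_medium [([312, 139, 39, 53], 0.76)]
jar_medium_tab [([316, 140, 38, 49], 0.69)]
pred px 337 181
[[188 156 212 212 213 213 214 188 187]
 [192 215 212 215 214 212  43 188 179]
 [187  60 213  46  45  91 134 183 187]
 [188 133 134 131 135 123 179 200 184]
 [184 183 180  90 134 134 179 186 187]
 [198 193 185 177 131 132 188 191 185]
 [187 184 186 199 190 195 195 201 194]
 [197 188 185 192 189 197 191 190 194]
 [189 194 196 192 199 190 197 188 201]]
area 212 ctr px [337.6934 179.7123] world [0.4934 0.1117] edges mm [np.float64(13.1), np.float64(19.1)] dir [np.float64(107.0), np.float64(17.5)]
```

Request:
apply_moves --increments '[0,0,-0.1,0,0,0,0,0,0,-0.1,0,0,0,0,0,0,0,-0.0037,0.0145,0,0,0,0,0,0,0,0.03,0,0,0,0,0,0,0.03,0,0,0,0,0,0,0.03,0,0,0,0,0,0,0.03,0,0,0,0,0,0,0.01,0,0,0,0,0,0,0,0,0,0,0,0,0,0,0]'

```text
time: 29.4
ee_pos: [0.4933, 0.113, 0.1974]
tool_rot: [-0.0, -0.149, 0.989, -0.0]
ft_force: [-0.3, -0.1, -0.1]
gripper_width: 0.0429
gripper_force: 0.0
```

```bash
python3 w.py w9 jar_medium;python3 tab.py w9 .160 .4934 .1117; python3 chk.py .4934 .1117
```

```text
29.45 [0.4941 0.1133 0.1982] [ 0.0007 -0.1488  0.9889  0.0001] [0.4251 0.0924 0.3505]
yaw y 107.11592914448792
jar_medium [([293, 150, 58, 90], 0.83)]
pred px 321 222
[[110 126 212  42  44  45 216 159  84]
 [173 140 125  45  43  43  88 128 182]
 [183 177 163 127 127 126 108 182 173]
 [183 172 164 125 125 125 117 179 175]
 [180 180 166 122 124 124 127 177 179]
 [184 181 165 122 124 122 125 182 181]
 [187 176 171 121 122 122 137 182 183]
 [189 181 176 181 172 181 183 180 188]
 [188 178 186 176 178 180 178 183 179]]
area 520 ctr px [321.1712 221.8288] world [0.4936 0.1118] edges mm [np.float64(12.4), np.float64(18.3)] dir [np.float64(107.0), np.float64(17.4)]
[0.49435301 0.11342498 0.1986863 ] move tool xy [ 0.0014 -0.0014 -0.    ] yaw 107.1 ft [-0.6 -0.3  1. ]
```

Well aligned. Descending and gripping.

Request:
apply_moves --increments '[0,0,0,0,-0.001,0.02,0,0,0,0,0,0,0.02,0,0,0,0,0,0,0.013,0,0,0,0,0,0,0,0,0,0,0,0,0,0,0,0,0,0,0,0,0,-1,0,0,0,0,0,0,-1,0,0,0,0,0,0,-1,0,0,0,0,0,0,-1,0,0,0,0,0,0,-1]'

```text
time: 30.33
ee_pos: [0.4949, 0.1123, 0.1459]
tool_rot: [0.002, -0.149, 0.989, -0.0]
ft_force: [0.7, -0.2, 6.2]
gripper_width: 0.0142
gripper_force: 39.2
```

```bash
python3 chk.py .4985 .3121
```

```text
[0.4948513  0.11230196 0.14593769] move tool xy [-6.230e-02  1.899e-01  1.000e-04] yaw 107.1 ft [ 0.7 -0.2  6.2]
```

Request:
apply_moves --increments '[0,0,0,0,0,-0.015,-1,0,0,0,0,0,-0.03,-1,0,0,0,0,0,-0.03,-1,0,0,0,0,0,-0.03,-1,0,0,0.1,0,0,-0.02,-1,0,0,0.099,0,0,0,-1,0,0,0,0,0,0,-1]'

```text
time: 30.92
ee_pos: [0.4942, 0.1125, 0.271]
tool_rot: [0.002, -0.049, 0.999, 0.0]
ft_force: [-0.5, -0.3, -2.1]
gripper_width: 0.0142
gripper_force: 39.3
```

Request:
apply_moves --increments '[0,0,0,-0.0034,0.0285,0,-1,0,0,0,-0.0034,0.0285,0,-1,0,0,0,-0.0034,0.0285,0,-1,0,0,0,-0.0034,0.0285,0,-1,0,0,0,-0.0034,0.0285,0,-1,0,0,0,-0.0034,0.0285,0,-1,0,0,0,-0.0034,0.0285,0,-1,0,0,0,0,0,0,-1,0,0,0,0,0,0,-1,0,0,0,0,0,0,-1]'

```text
time: 31.75
ee_pos: [0.4965, 0.3122, 0.2682]
tool_rot: [-0.001, -0.051, 0.999, -0.001]
ft_force: [0.4, -0.2, -2.5]
gripper_width: 0.0135
gripper_force: 39.5
```

```bash
python3 chk.py .567 .321
```

```text
[0.49653854 0.31224489 0.26824859] move tool xy [-0.071   0.0015 -0.0002] yaw 95.9 ft [ 0.4 -0.2 -2.5]
```

Request:
apply_moves --increments '[0,0,0,0,0.001,-0.002,-1,0,0,0,-0.01,0,0,-1,0,0,0,-0.01,0,0,-1,0,0,0,-0.01,0,0,-1,0,0,0,-0.01,0,0,-1,0,0,0,-0.01,0,0,-1,0,0,0,-0.01,0,0,-1,0,0,0,-0.01,0,0,-1,0,0,0,0,0,0,-1,0,0,0,0,0,0,-1]'

```text
time: 32.58
ee_pos: [0.5677, 0.3201, 0.2712]
tool_rot: [-0.0, -0.049, 0.999, -0.0]
ft_force: [-0.2, -0.5, -1.6]
gripper_width: 0.0138
gripper_force: 39.5
```

```bash
python3 chk.py .567 .321; python3 - <<'E'
from h import *
s=snapshot("scene"); im=s["image"]; cv2.imwrite("pics/s4.png",im[:,:,::-1])
for l in("jar_medium","hook_tip"): print(l,[([round(float(v)) for v in r["box"]],round(r["confidence"],2)) for r in recognise(l,"scene")][:2])
# same crop as s1 for comparison
import sys
E
```

```text
[0.56766217 0.32012633 0.27123351] move tool xy [ 0.0006  0.0009 -0.    ] yaw 95.6 ft [-0.2 -0.5 -1.6]
jar_medium [([408, 199, 23, 69], 0.62)]
hook_tip [([402, 223, 22, 21], 0.52)]
```

Request:
apply_moves --increments '[0,0,0,0,0,0.012,-1,0,0,0,0,0,0.012,-1,0,0,0,0,0,0.01,-1,0,0,0,0,0,0.006,-1,0,0,0,0,0,0,-1,0,0,0,0,0,0,-1,0,0,0,0,0,0,-1]'

```text
time: 33.32
ee_pos: [0.5674, 0.3216, 0.2325]
tool_rot: [0.001, -0.05, 0.999, 0.0]
ft_force: [0.9, 0.0, 1.0]
gripper_width: 0.014
gripper_force: 39.9
```

Request:
apply_moves --increments '[0,0,0,0,0,0,-1,0,0,0,0,0,0,-1]'

```text
time: 33.48
ee_pos: [0.5673, 0.3215, 0.2323]
tool_rot: [0.001, -0.05, 0.999, 0.0]
ft_force: [1.9, -0.2, 1.1]
gripper_width: 0.0141
gripper_force: 39.9
```

Request:
apply_moves --increments '[0,0,0,0,0,0,-0.6,0,0,0,0,0,0,-0.4,0,0,0,0,0,0,-0.2,0,0,0,0,0,0,0,0,0,0,0,0,0,0,0,0,0,0,0,-0.01,0,0,0,0,0,0,-0.02,0,0,0,0,0,0,-0.03,0,0,0,0,0,0,-0.03,0]'

```text
time: 34.23
ee_pos: [0.5663, 0.3209, 0.3226]
tool_rot: [-0.001, -0.05, 0.999, -0.0]
ft_force: [0.5, 0.7, -0.6]
gripper_width: 0.0425
gripper_force: 0.0
```

Request:
apply_moves --increments '[0,0,0,0,0,0,0,0,0,0,0,0,0,0,0,0,0,0,0,0,0,0,0,0,0,0,0,0,0,0,0,0,0,0,0,0,0,0,0,0,0,0,0,0,0,0,0,0,0,0,0,0,0,0,0,0,0,0,0,0,0,0,0,0,0,0,0,0,0,0]'

```text
time: 35.07
ee_pos: [0.5668, 0.3212, 0.3214]
tool_rot: [-0.0, -0.05, 0.999, -0.0]
ft_force: [0.3, -0.1, -0.8]
gripper_width: 0.043
gripper_force: 0.0
```

Request:
apply_moves --increments '[0,0,0,0,0,0,0,0,0,0,0,0,0,0,0,0,0,0,0,0,0,0,0,0,0,0,0,0,0,0,0,0,0,0,0,0,0,0,0,0,0,0,0,0,0,0,0,0,0,0,0,0,0,0,0,0,0,0,0,0,0,0,0,0,0,0,0,0,0,0]'

```text
time: 35.9
ee_pos: [0.5668, 0.3213, 0.3215]
tool_rot: [-0.0, -0.05, 0.999, 0.0]
ft_force: [0.3, 0.5, -0.2]
gripper_width: 0.0428
gripper_force: 0.0
```

```bash
python3 still.py; python3 w.py w10 jar_medium; python3 tab.py w10 .240 .568 .321; python3 - <<'E'
from h import *
s=snapshot("scene")
for l in("jar_medium","scale"): print(l,[([round(float(v)) for v in r["box"]],round(r["confidence"],2)) for r in recognise(l,"scene")][:2])
E
```

```text
[0.55, 0.57, 0.57, 0.56, 0.56] 36.2
36.25 [0.5668 0.3212 0.3215] [-0.     -0.05    0.9987  0.    ] [0.4957 0.3143 0.4746]
yaw y 95.73626166826703
jar_medium [([298, 151, 51, 72], 0.67), ([311, 168, 20, 137], 0.27)]
pred px 323 204
[[101 186 225  88 119 224 225  76 118]
 [ 82 234 225  48  47  50 225 113 119]
 [156 145 141  49  50  50 146 147 143]
 [115 111 230 146 147 147 102 118 117]
 [113 114 113 146 145 143  86 115 120]
 [112 112 113 142 142 141  79 118 118]
 [115 112 112 141 141 139  87 114 116]
 [112 112 112 135 147 112 114 115 114]
 [106  97  97 137 148 100  99 101 117]]
area 525 ctr px [290.1352 177.6076] world [0.5491 0.2935] edges mm [np.float64(13.3), np.float64(36.0)] dir [np.float64(98.5), np.float64(7.3)]
area 95 ctr px [357.6316 164.6316] world [0.5337 0.3447] edges mm [np.float64(7.7), np.float64(8.6)] dir [np.float64(95.8), np.float64(7.6)]
area 94 ctr px [320.5    175.1277] world [0.5448 0.3169] edges mm [np.float64(5.4), np.float64(10.3)] dir [np.float64(95.7), np.float64(5.7)]
area 90 ctr px [306.3444 192.6111] world [0.56   0.3071] edges mm [np.float64(11.9), np.float64(4.1)] dir [np.float64(95.7), np.float64(5.2)]
area 739 ctr px [348.7226 216.6008] world [0.5766 0.343 ] edges mm [np.float64(18.2), np.float64(47.6)] dir [np.float64(95.7), np.float64(7.6)]
area 681 ctr px [323.2555 216.8517] world [0.5789 0.3224] edges mm [np.float64(13.5), np.float64(45.2)] dir [np.float64(95.7), np.float64(6.2)]
jar_medium [([275, 152, 19, 30], 0.58), ([408, 216, 23, 61], 0.54)]
scale [([348, 235, 91, 118], 0.73), ([249, 166, 65, 49], 0.65)]
```

Request:
apply_moves --increments '[0,0,0,0,0,0,0,0,0,0,0,0,0,0,0,0,0,0,0,0,0,0,0,0,0,0,0,0,0,0,0,0,0,0,0,0,0,0,0,0,0,0,0,0,0,0,0,0,0,0,0,0,0,0,0,0,0,0,0,0,0,0,0,0,0,0,0,0,0,0]'

```text
time: 37.28
ee_pos: [0.5669, 0.3213, 0.3215]
tool_rot: [0.0, -0.05, 0.999, 0.0]
ft_force: [-0.5, -0.0, -0.6]
gripper_width: 0.0425
gripper_force: 0.0
```

Request:
apply_moves --increments '[0,0,0,0,0,0,0,0,0,0,0,0,0,0,0,0,0,0,0,0,0,0,0,0,0,0,0,0,0,0,0,0,0,0,0,0,0,0,0,0,0,0,0,0,0,0,0,0,0,0,0,0,0,0,0,0,0,0,0,0,0,0,0,0,0,0,0,0,0,0]'

```text
time: 38.12
ee_pos: [0.5668, 0.3212, 0.3215]
tool_rot: [-0.0, -0.05, 0.999, 0.0]
ft_force: [0.5, 0.1, -0.7]
gripper_width: 0.0426
gripper_force: 0.0
```

Request:
apply_moves --increments '[0,0,0,0,0,0,0,0,0,0,0,0,0,0,0,0,0,0,0,0,0,0,0,0,0,0,0,0,0,0,0,0,0,0,0,0,0,0,0,0,0,0,0,0,0,0,0,0,0,0,0,0,0,0,0,0,0,0,0,0,0,0,0,0,0,0,0,0,0,0]'

```text
time: 38.95
ee_pos: [0.5668, 0.3212, 0.3215]
tool_rot: [-0.0, -0.05, 0.999, -0.0]
ft_force: [0.4, -0.1, 1.0]
gripper_width: 0.0426
gripper_force: 0.0
```

Request:
apply_moves --increments '[0,0,0,0,0,0,0,0,0,0,0,0,0,0,0,0,0,0,0,0,0,0,0,0,0,0,0,0,0,0,0,0,0,0,0,0,0,0,0,0,0,0,0,0,0,0,0,0,0,0,0,0,0,0,0,0,0,0,0,0,0,0,0,0,0,0,0,0,0,0]'

```text
time: 39.78
ee_pos: [0.5668, 0.3212, 0.3215]
tool_rot: [-0.0, -0.05, 0.999, -0.0]
ft_force: [0.9, -0.2, -0.8]
gripper_width: 0.0424
gripper_force: 0.0
```

Request:
apply_moves --increments '[0,0,0,0,0,0,0,0,0,0,0,0,0,0,0,0,0,0,0,0,0,0,0,0,0,0,0,0,0,0,0,0,0,0,0,0,0,0,0,0,0,0,0,0,0,0,0,0,0,0,0,0,0,0,0,0,0,0,0,0,0,0,0,0,0,0,0,0,0,0]'

```text
time: 40.62
ee_pos: [0.5668, 0.3213, 0.3215]
tool_rot: [-0.0, -0.05, 0.999, 0.0]
ft_force: [-0.9, 0.5, -0.6]
gripper_width: 0.0425
gripper_force: 0.0
```

Request:
apply_moves --increments '[0,0,0,0,0,0,0,0,0,0,0,0,0,0,0,0,0,0,0,0,0,0,0,0,0,0,0,0,0,0,0,0,0,0,0,0,0,0,0,0,0,0,0,0,0,0,0,0,0,0,0,0,0,0,0,0,0,0,0,0,0,0,0,0,0,0,0,0,0,0]'

```text
time: 41.45
ee_pos: [0.5668, 0.3212, 0.3215]
tool_rot: [-0.0, -0.05, 0.999, -0.0]
ft_force: [0.5, -0.1, 0.3]
gripper_width: 0.0425
gripper_force: 0.0
```

```bash
python3 still.py; cat > hang.py <<'E'
# tab in scene+side by template of dark/grey column: print recogniser boxes
from h import *
import sys
for n in("scene","side"):
    s=snapshot(n); cv2.imwrite(f"pics/{sys.argv[1]}_{n}.png",s["image"][:,:,::-1])
    for l in sys.argv[2:]: print(n,l,[([round(float(v),1) for v in r["box"]],round(r["confidence"],2)) for r in recognise(l,n)][:3])
E
python3 hang.py h1 jar_medium
```

```text
[0.57, 0.56, 0.56, 0.56, 0.57] 41.75
scene jar_medium [([405.6, 211.9, 23.3, 65.9], 0.88), ([303.1, 192.4, 23.5, 58.5], 0.57)]
side jar_medium [([289.0, 91.5, 19.6, 50.2], 0.8)]
```

Request:
apply_moves --increments '[0,0,0,0,0,0.02,0,0,0,0,0,0,0.025,0,0,0,0,0,0,0.025,0,0,0,0,0,0,0.02,0,0,0,0,0,0,0,0,0,0,0,0,0,0,-1,0,0,0,0,0,0,-1,0,0,0,0,0,0,-1,0,0,0,0,0,0,-1,0,0,0,0,0,0,-1]'

```text
time: 42.78
ee_pos: [0.5675, 0.3221, 0.2329]
tool_rot: [0.001, -0.05, 0.999, 0.001]
ft_force: [1.6, 2.1, 0.2]
gripper_width: 0.0142
gripper_force: 39.9
```

Request:
apply_moves --increments '[0,0,0,0,0,0,-1,0,0,0,0,0,-0.012,-1,0,0,0,0,0,-0.012,-1,0,0,0,0,0,-0.013,-1,0,0,0,0,0,0,-1,0,0,0,0,0,0,-1,0,0,0,0,0,0,-1]'

```text
time: 43.37
ee_pos: [0.5662, 0.3207, 0.2675]
tool_rot: [-0.001, -0.05, 0.999, -0.001]
ft_force: [-0.6, -0.0, -2.6]
gripper_width: 0.0143
gripper_force: 39.6
```

```bash
python3 hang.py h2 jar_medium hook_tip; python3 - <<'E'
from h import *
# compare vertical shift of jar body: threading s4 vs now h2 vs hang h1 by matching strip of the jar band
f=lambda n:cv2.imread(f"pics/{n}.png")
h2=f("h2_scene"); t=h2[245:264,408:432]
for n in("s4","h1_scene"):
    r=cv2.matchTemplate(f(n)[225:295,400:440],t,cv2.TM_CCOEFF_NORMED); print(n,cv2.minMaxLoc(r)[1],np.array(cv2.minMaxLoc(r)[3])-[8,20])
E
```

```text
scene jar_medium [([406.0, 200.1, 25.2, 67.5], 0.72)]
scene hook_tip [([376.2, 220.4, 48.5, 57.7], 0.43)]
side jar_medium [([289.6, 86.7, 16.8, 47.3], 0.67)]
side hook_tip [([287.4, 89.5, 43.1, 21.2], 0.68), ([307.0, 316.7, 23.4, 40.8], 0.16)]
s4 0.9660742878913879 [ 1 -1]
h1_scene 0.9691012501716614 [-2 12]
```

Request:
apply_moves --increments '[0,0,0,0,0,-0.002,-1,0,0,0,0.01,0,0,-1,0,0,0,0.01,0,0,-1,0,0,0,0.01,0,0,-1,0,0,0,0.01,0,0,-1,0,0,0,0.01,0,0,-1,0,0,0,0.01,0,0,-1,0,0,0,0.01,0,0,-1,0,0,0,0.01,0,0,-1,0,0,0,0,0,-0.01,-1]'

```text
time: 44.5
ee_pos: [0.4837, 0.3127, 0.2792]
tool_rot: [-0.003, -0.051, 0.999, -0.001]
ft_force: [-1.0, 0.1, -2.6]
gripper_width: 0.014
gripper_force: 39.6
```

Request:
apply_moves --increments '[0,0,0,0,0,-0.025,-1,0,0,0,0,0,-0.025,-1,0,0,0,0,0,-0.022,-1,0,0,0,0,0,0,-1,0,0,0,0,0,0,-1,0,0,0,0,0,0,-1]'

```text
time: 45.0
ee_pos: [0.4869, 0.3129, 0.3519]
tool_rot: [-0.001, -0.05, 0.999, -0.0]
ft_force: [0.8, 0.3, -2.3]
gripper_width: 0.0143
gripper_force: 39.6
```

```bash
python3 chk.py .5557 -.335
```

```text
[0.48686487 0.3128683  0.35189357] move tool xy [-3.800e-03 -6.515e-01  4.000e-04] yaw 95.7 ft [ 0.8  0.3 -2.3]
```

Request:
apply_moves --increments '[0,0,0,-0.0002,-0.0326,0,-1,0,0,0,-0.0002,-0.0326,0,-1,0,0,0,-0.0002,-0.0326,0,-1,0,0,0,-0.0002,-0.0326,0,-1,0,0,0,-0.0002,-0.0326,0,-1,0,0,0,-0.0002,-0.0326,0,-1,0,0,0,-0.0002,-0.0326,0,-1,0,0,0,-0.0002,-0.0326,0,-1,0,0,0,-0.0002,-0.0326,0,-1,0,0,0,-0.0002,-0.0326,0,-1]'

```text
time: 45.83
ee_pos: [0.5208, -0.0125, 0.3511]
tool_rot: [-0.002, -0.05, 0.999, 0.0]
ft_force: [0.3, 0.4, -3.0]
gripper_width: 0.0143
gripper_force: 39.6
```

Request:
apply_moves --increments '[0,0,0,-0.0002,-0.0326,0,-1,0,0,0,-0.0002,-0.0326,0,-1,0,0,0,-0.0002,-0.0326,0,-1,0,0,0,-0.0002,-0.0326,0,-1,0,0,0,-0.0002,-0.0326,0,-1,0,0,0,-0.0002,-0.0326,0,-1,0,0,0,-0.0002,-0.0326,0,-1,0,0,0,-0.0002,-0.0326,0,-1,0,0,0,-0.0002,-0.0326,0,-1,0,0,0,-0.0002,-0.0326,0,-1]'

```text
time: 46.67
ee_pos: [0.5557, -0.3363, 0.3505]
tool_rot: [-0.001, -0.05, 0.999, 0.001]
ft_force: [0.3, 0.6, -2.2]
gripper_width: 0.0144
gripper_force: 39.6
```

Request:
apply_moves --increments '[0,0,0,0,0,0,-1,0,0,0,0,0,0,-1,0,0,0,0,0,0,-1,0,0,0,0,0,0,-1,0,0,0,0,0,0,-1]'

```text
time: 47.08
ee_pos: [0.5567, -0.3335, 0.3521]
tool_rot: [-0.0, -0.051, 0.999, 0.001]
ft_force: [-0.3, 0.4, -2.7]
gripper_width: 0.0146
gripper_force: 39.7
```

```bash
python3 chk.py .5557 -.335
```

```text
[ 0.55673626 -0.33347279  0.35213177] move tool xy [ 0.0012 -0.0014 -0.    ] yaw 95.9 ft [-0.3  0.4 -2.7]
```

Request:
apply_moves --increments '[0,0,0,0.001,-0.001,0.02,-1,0,0,0,0,0,0.03,-1,0,0,0,0,0,0.03,-1,0,0,0,0,0,0.03,-1,0,0,0,0,0,0.03,-1,0,0,0,0,0,0.03,-1,0,0,0,0,0,0.02,-1,0,0,0,0,0,0,-1,0,0,0,0,0,0,-1,0,0,0,0,0,0,-1]'

```text
time: 47.92
ee_pos: [0.5569, -0.3364, 0.1643]
tool_rot: [0.001, -0.05, 0.999, -0.001]
ft_force: [0.8, 0.2, -1.7]
gripper_width: 0.0144
gripper_force: 39.7
```

Request:
apply_moves --increments '[0,0,0,0,0,0.003,-1,0,0,0,0,0,0.003,-1,0,0,0,0,0,0,-1,0,0,0,0,0,0,-1]'

```text
time: 48.25
ee_pos: [0.5556, -0.3362, 0.157]
tool_rot: [0.0, -0.05, 0.999, -0.0]
ft_force: [-0.2, -0.3, -2.8]
gripper_width: 0.0139
gripper_force: 39.7
```

Request:
apply_moves --increments '[0,0,0,0,0,0.002,-1,0,0,0,0,0,0,-1,0,0,0,0,0,0,-1]'

```text
time: 48.5
ee_pos: [0.5554, -0.3361, 0.1544]
tool_rot: [-0.0, -0.05, 0.999, 0.0]
ft_force: [1.3, -0.1, -2.5]
gripper_width: 0.0141
gripper_force: 39.7
```

Request:
apply_moves --increments '[0,0,0,0,0,0.0015,-1,0,0,0,0,0,0,-1,0,0,0,0,0,0,-1]'

```text
time: 48.75
ee_pos: [0.5554, -0.3361, 0.1528]
tool_rot: [-0.0, -0.05, 0.999, 0.0]
ft_force: [0.0, 0.5, -2.4]
gripper_width: 0.0143
gripper_force: 39.7
```

Request:
apply_moves --increments '[0,0,0,0,0,0.0015,-1,0,0,0,0,0,0,-1,0,0,0,0,0,0,-1]'

```text
time: 49.0
ee_pos: [0.5555, -0.3361, 0.1514]
tool_rot: [-0.0, -0.05, 0.999, 0.0]
ft_force: [0.2, -0.3, -2.8]
gripper_width: 0.0145
gripper_force: 39.7
```

Request:
apply_moves --increments '[0,0,0,0,0,0.0015,-1,0,0,0,0,0,0,-1,0,0,0,0,0,0,-1]'

```text
time: 49.25
ee_pos: [0.5554, -0.3361, 0.1499]
tool_rot: [-0.0, -0.05, 0.999, 0.0]
ft_force: [0.7, 0.1, -2.6]
gripper_width: 0.0144
gripper_force: 39.7
```

Request:
apply_moves --increments '[0,0,0,0,0,0.0015,-1,0,0,0,0,0,0,-1,0,0,0,0,0,0,-1]'

```text
time: 49.5
ee_pos: [0.5555, -0.3362, 0.1485]
tool_rot: [-0.0, -0.05, 0.999, 0.0]
ft_force: [-0.6, -0.0, -2.1]
gripper_width: 0.0144
gripper_force: 39.7
```

Request:
apply_moves --increments '[0,0,0,0,0,0.0015,-1,0,0,0,0,0,0,-1,0,0,0,0,0,0,-1]'

```text
time: 49.75
ee_pos: [0.5562, -0.337, 0.1481]
tool_rot: [0.001, -0.05, 0.999, -0.001]
ft_force: [-0.2, -1.1, 6.2]
gripper_width: 0.0142
gripper_force: 40.5
```

Request:
apply_moves --increments '[0,0,0,0,0,-0.001,-1,0,0,0,0,0,0,-1,0,0,0,0,0,0,-0.4,0,0,0,0,0,0,-0.2,0,0,0,0,0,0,0,0,0,0,0,0,0,0,0,0,0,0,0,-0.015,0,0,0,0,0,0,-0.03,0,0,0,0,0,0,-0.04,0,0,0,0,0,0,-0.04,0]'

```text
time: 50.58
ee_pos: [0.5547, -0.3356, 0.2734]
tool_rot: [-0.001, -0.05, 0.999, 0.001]
ft_force: [0.4, 0.2, -0.1]
gripper_width: 0.0427
gripper_force: 0.0
```

Request:
apply_moves --increments '[0,0,0,0,0,-0.04,0,0,0,0,0,0,-0.04,0,0,0,0,-0.0082,0.033,0,0,0,0,0,-0.0082,0.033,0,0,0,0,0,-0.0082,0.033,0,0,0,0,0,-0.0082,0.033,0,0,0,0,0,-0.0082,0.033,0,0,0,0,0,-0.0082,0.033,0,0,0,0,0,-0.0082,0.033,0,0,0,0,0,-0.0082,0.033,0,0]'

```text
time: 51.42
ee_pos: [0.5942, -0.0652, 0.3529]
tool_rot: [-0.0, -0.05, 0.999, 0.0]
ft_force: [-0.9, 0.2, -0.3]
gripper_width: 0.0425
gripper_force: 0.0
```

Request:
apply_moves --increments '[0,0,0,-0.0082,0.033,0,0,0,0,0,-0.0082,0.033,0,0,0,0,0,0,0,0,0,0,0,0,0,0,0,0,0,0,0,0,0,0,0,0,0,0,0,0,0,0]'

```text
time: 51.92
ee_pos: [0.6039, -0.0015, 0.3529]
tool_rot: [-0.0, -0.049, 0.999, -0.001]
ft_force: [0.2, -0.6, 0.6]
gripper_width: 0.0426
gripper_force: 0.0
```

```bash
python3 w.py w11 jar_large jar_large_tab; python3 tab.py w11 .178 .602 -.001; python3 hang.py h3 jar_small jar_medium jar_large
```

```text
51.9667 [ 0.604  -0.0016  0.353 ] [-0.0001 -0.0487  0.9988 -0.0004] [ 0.5328 -0.0081  0.5061]
yaw y 95.58160652581037
jar_large [([302, 141, 41, 51], 0.61), ([66, 16, 134, 129], 0.59)]
jar_large_tab [([302, 138, 42, 54], 0.93), ([32, 28, 91, 42], 0.45)]
pred px 324 176
[[199  73 109 225 224 226 105 174 205]
 [202 113 224 225 225 225 226 111 209]
 [202 112 227 229 233 225 225 109 202]
 [206 148 144  48  49  46 214 107 201]
 [204 211 230 131 147 140 139 192 192]
 [206 202 204 146 144 123 200 199 196]
 [205 204 210 144 142 164 200 210 199]
 [208 203 199 202 203 199 205 197 191]
 [205 212 208 203 207 199 199 199 196]]
area 232 ctr px [323.4095 180.9914] world [ 0.6076 -0.0012] edges mm [np.float64(14.1), np.float64(20.2)] dir [np.float64(95.5), np.float64(5.9)]
scene jar_small [([273.2, 147.8, 16.8, 31.8], 0.62), ([346.2, 220.0, 89.4, 129.3], 0.45)]
scene jar_medium [([253.8, 147.3, 16.4, 43.9], 0.89), ([249.4, 168.3, 62.6, 46.9], 0.55)]
scene jar_large [([301.9, 191.2, 23.3, 58.9], 0.63)]
side jar_small [([309.4, 315.4, 20.6, 35.5], 0.96), ([326.4, 185.6, 19.2, 46.9], 0.16)]
side jar_medium [([342.3, 300.7, 23.5, 42.2], 0.85)]
side jar_large [([325.0, 187.1, 23.3, 47.5], 0.8)]
```

Request:
apply_moves --increments '[0,0,0,-0.0036,0,0.018,0,0,0,0,0,0,0.03,0,0,0,0,0,0,0.03,0,0,0,0,0,0,0.03,0,0,0,0,0,0,0.03,0,0,0,0,0,0,0,0,0,0,0,0,0,0,0,0,0,0,0,0,0,0]'

```text
time: 53.13
ee_pos: [0.6089, 0.0006, 0.2166]
tool_rot: [0.001, -0.05, 0.999, -0.0]
ft_force: [0.0, 0.6, 1.2]
gripper_width: 0.0425
gripper_force: 0.0
```

```bash
python3 w.py w12 jar_large; python3 tab.py w12 .178 .6076 -.0012; python3 chk.py .6076 -.0012
```

```text
53.1833 [0.6093 0.0007 0.2172] [ 0.002  -0.0501  0.9987 -0.0001] [ 0.5374 -0.0062  0.3695]
yaw y 95.73848227273514
jar_large [([293, 146, 56, 87], 0.72)]
pred px 321 219
[[133 134 120  46  45  48  77 214  63]
 [192  91 206  46  47  47  43 135 134]
 [190 197 191 135 135 133 116 193 181]
 [199 190 168 132 130 131  95 185 187]
 [193 190  75 131 130 130 139 186 184]
 [195 189 105 128 128 129 188 186 190]
 [186 191  98 120 129 128 190 194 189]
 [192 198 181 186 187 188 190 189 193]
 [194 194 186 197 189 181 187 192 188]]
area 549 ctr px [320.8543 218.0474] world [ 0.6069 -0.0011] edges mm [np.float64(19.3), np.float64(13.3)] dir [np.float64(176.1), np.float64(85.8)]
[0.60933075 0.00067898 0.21734833] move tool xy [ 0.0019 -0.0017 -0.    ] yaw 95.7 ft [-0.3 -0.6  0.1]
```

Request:
apply_moves --increments '[0,0,0.086,0,0,0,0,0,0,0.086,0,0,0,0,0,0,0,0.002,-0.002,0,0,0,0,0,0,0,0,0,0,0,0,0,0,0,0]'

```text
time: 53.65
ee_pos: [0.6059, -0.0013, 0.216]
tool_rot: [0.001, 0.035, 0.999, 0.0]
ft_force: [0.1, 0.6, 1.0]
gripper_width: 0.0423
gripper_force: 0.0
```

```bash
python3 w.py w13 jar_large; python3 tab.py w13 .178 .6069 -.0011|tail -1; python3 chk.py .6069 -.0011
```

```text
53.7 [ 0.6059 -0.0012  0.2158] [0.0007 0.0351 0.9994 0.0001] [0.5344 0.0039 0.369 ]
yaw y 85.97759755772593
jar_large [([296, 148, 56, 90], 0.63), ([3, 132, 60, 49], 0.49)]
area 545 ctr px [323.7798 222.8018] world [ 0.6068 -0.0011] edges mm [np.float64(13.1), np.float64(18.5)] dir [np.float64(85.9), np.float64(176.5)]
[ 0.60580292 -0.00112475  0.21555665] move tool xy [-0.0011  0.0001  0.    ] yaw 86.0 ft [ 0.4  0.7 -0.1]
```

Request:
apply_moves --increments '[0,0,0,-0.001,0,0.02,0,0,0,0,0,0,0.02,0,0,0,0,0,0,0.012,0,0,0,0,0,0,0,0,0,0,0,0,0,0,0,0,0,0,0,0,0,-1,0,0,0,0,0,0,-1,0,0,0,0,0,0,-1,0,0,0,0,0,0,-1,0,0,0,0,0,0,-1]' --squeeze 50

```text
time: 54.58
ee_pos: [0.6075, -0.0009, 0.1643]
tool_rot: [0.001, 0.036, 0.999, 0.0]
ft_force: [-0.4, 0.6, 6.0]
gripper_width: 0.0134
gripper_force: 49.1
```

Request:
apply_moves --increments '[0,0,0,0,0,-0.015,-1,0,0,0,0,0,-0.03,-1,0,0,0,0,0,-0.03,-1,0,0,0,0,0,-0.03,-1,0,0,-0.085,0,0,-0.02,-1,0,0,-0.085,0,0,0,-1,0,0,0,0,0,0,-1,0,0,0,0,0,0,-1]'

```text
time: 55.25
ee_pos: [0.6057, -0.0012, 0.2872]
tool_rot: [-0.001, -0.048, 0.999, 0.0]
ft_force: [-0.0, -0.7, -4.0]
gripper_width: 0.0133
gripper_force: 49.0
```

```bash
python3 chk.py .4965 .314
```

```text
[ 0.60565664 -0.00124425  0.28724444] move tool xy [7.850e-02 3.242e-01 3.000e-04] yaw 95.5 ft [-0.  -0.7 -4. ]
```

Request:
apply_moves --increments '[0,0,0,0.0157,0.0324,0,-1,0,0,0,0.0157,0.0324,0,-1,0,0,0,0.0157,0.0324,0,-1,0,0,0,0.0157,0.0324,0,-1,0,0,0,0.0157,0.0324,0,-1,0,0,0,0,0.0324,0,-1,0,0,0,0,0.0324,0,-1,0,0,0,0,0.0324,0,-1,0,0,0,0,0.0324,0,-1,0,0,0,0,0.0324,0,-1]'

```text
time: 56.08
ee_pos: [0.4952, 0.3144, 0.2864]
tool_rot: [-0.002, -0.048, 0.999, -0.001]
ft_force: [0.2, -0.7, -3.2]
gripper_width: 0.0132
gripper_force: 49.4
```

Request:
apply_moves --increments '[0,0,0,0,0,0.008,-1,0,0,0,0,0,0.008,-1,0,0,0,0,0,0,-1,0,0,0,0,0,0,-1,0,0,0,0,0,0,-1]'

```text
time: 56.5
ee_pos: [0.497, 0.312, 0.2717]
tool_rot: [-0.0, -0.048, 0.999, -0.001]
ft_force: [0.9, -0.2, -3.0]
gripper_width: 0.0132
gripper_force: 49.6
```

```bash
python3 chk.py .567 .321
```

```text
[0.49703429 0.31204259 0.27171657] move tool xy [-0.0705  0.0023 -0.    ] yaw 95.5 ft [ 0.9 -0.2 -3. ]
```

Request:
apply_moves --increments '[0,0,0,0,0.002,0,-1,0,0,0,-0.01,0,0,-1,0,0,0,-0.01,0,0,-1,0,0,0,-0.01,0,0,-1,0,0,0,-0.01,0,0,-1,0,0,0,-0.01,0,0,-1,0,0,0,-0.01,0,0,-1,0,0,0,-0.01,0,0,-1,0,0,0,0,0,0,-1,0,0,0,0,0,0,-1]'

```text
time: 57.33
ee_pos: [0.567, 0.3219, 0.2719]
tool_rot: [0.0, -0.048, 0.999, -0.0]
ft_force: [0.1, -0.1, -3.1]
gripper_width: 0.0133
gripper_force: 49.5
```

Request:
apply_moves --increments '[0,0,0,0,0,0,-1,0,0,0,0,0,0,-1]'

```text
time: 57.5
ee_pos: [0.5655, 0.3225, 0.272]
tool_rot: [-0.0, -0.049, 0.999, 0.0]
ft_force: [-0.3, -0.5, -3.4]
gripper_width: 0.0128
gripper_force: 49.5
```

```bash
python3 chk.py .567 .321; python3 hang.py h4 jar_large
```

```text
[0.56546316 0.32248945 0.27201574] move tool xy [-0.0014 -0.0016 -0.    ] yaw 95.6 ft [-0.3 -0.5 -3.4]
scene jar_large [([408.0, 203.8, 27.2, 71.6], 0.86)]
side jar_large [([308.3, 313.6, 21.5, 39.4], 0.16)]
```

Request:
apply_moves --increments '[0,0,0,-0.001,-0.001,0.012,-1,0,0,0,0,0,0.012,-1,0,0,0,0,0,0.01,-1,0,0,0,0,0,0.005,-1,0,0,0,0,0,0.003,-1,0,0,0,0,0,0,-1,0,0,0,0,0,0,-1,0,0,0,0,0,0,-1]'

```text
time: 58.37
ee_pos: [0.5678, 0.3217, 0.231]
tool_rot: [0.001, -0.049, 0.999, 0.0]
ft_force: [1.2, -0.6, 0.6]
gripper_width: 0.0129
gripper_force: 50.1
```

Request:
apply_moves --increments '[0,0,0,0,0,0,-0.6,0,0,0,0,0,0,-0.4,0,0,0,0,0,0,-0.2,0,0,0,0,0,0,0,0,0,0,0,0,0,0,0,0,0,0,0,-0.01,0,0,0,0,0,0,-0.02,0,0,0,0,0,0,-0.03,0,0,0,0,0,0,-0.03,0]'

```text
time: 59.12
ee_pos: [0.5667, 0.3213, 0.3211]
tool_rot: [-0.001, -0.049, 0.999, -0.0]
ft_force: [0.1, 1.1, 0.2]
gripper_width: 0.0428
gripper_force: 0.0
```

Request:
apply_moves --increments '[0,0,0,0,0,0,0,0,0,0,0,0,0,0,0,0,0,0,0,0,0,0,0,0,0,0,0,0,0,0,0,0,0,0,0,0,0,0,0,0,0,0,0,0,0,0,0,0,0,0,0,0,0,0,0,0,0,0,0,0,0,0,0,0,0,0,0,0,0,0]'

```text
time: 59.95
ee_pos: [0.5672, 0.3215, 0.3199]
tool_rot: [-0.0, -0.049, 0.999, -0.0]
ft_force: [-0.4, 0.4, 0.6]
gripper_width: 0.0428
gripper_force: 0.0
```

Request:
apply_moves --increments '[0,0,0,0,0,0,0,0,0,0,0,0,0,0,0,0,0,0,0,0,0,0,0,0,0,0,0,0,0,0,0,0,0,0,0,0,0,0,0,0,0,0,0,0,0,0,0,0,0,0,0,0,0,0,0,0,0,0,0,0,0,0,0,0,0,0,0,0,0,0]'

```text
time: 60.78
ee_pos: [0.5672, 0.3215, 0.32]
tool_rot: [-0.0, -0.049, 0.999, 0.0]
ft_force: [0.5, 0.1, 0.9]
gripper_width: 0.0429
gripper_force: 0.0
```

```bash
python3 still.py; python3 hang.py h5 jar_large; python3 w.py w14 jar_large; python3 tab.py w14 .236 .568 .321|head -10
```

```text
[0.74, 0.83, 1.01, 1.07, 1.01] 61.0833
scene jar_large [([404.1, 216.1, 24.0, 72.8], 0.65), ([247.5, 166.0, 70.7, 46.6], 0.55)]
side jar_large [([289.6, 100.5, 18.3, 46.3], 0.62)]
61.3333 [0.5672 0.3215 0.32  ] [-0.     -0.0491  0.9988  0.    ] [0.4961 0.3147 0.4731]
yaw y 95.6263593901493
jar_large [([293, 148, 55, 71], 0.87)]
pred px 323 203
[[142 224 223  95 113 224 224 230  93]
 [ 62 226 221  46  45  59 223  62  87]
 [146 141 122  47  48  45 136 141 118]
 [114 140 123 146 146 142 230 112 117]
 [112 112  89 145 145 139 115 114 117]
 [111 110  90 142 141 133 113 116 115]
 [113 111  81 141 140 129 115 115 115]
 [110 112 111 141 143 110 114 115 114]
 [108  94  97 142 143  96  98  97 115]]
```

Still moving slightly, so I'm waiting longer.

Request:
apply_moves --increments '[0,0,0,0,0,0,0,0,0,0,0,0,0,0,0,0,0,0,0,0,0,0,0,0,0,0,0,0,0,0,0,0,0,0,0,0,0,0,0,0,0,0,0,0,0,0,0,0,0,0,0,0,0,0,0,0,0,0,0,0,0,0,0,0,0,0,0,0,0,0]'

```text
time: 62.22
ee_pos: [0.5672, 0.3215, 0.32]
tool_rot: [-0.0, -0.049, 0.999, -0.0]
ft_force: [-0.3, 0.6, -0.4]
gripper_width: 0.0429
gripper_force: 0.0
```

Request:
apply_moves --increments '[0,0,0,0,0,0,0,0,0,0,0,0,0,0,0,0,0,0,0,0,0,0,0,0,0,0,0,0,0,0,0,0,0,0,0,0,0,0,0,0,0,0,0,0,0,0,0,0,0,0,0,0,0,0,0,0,0,0,0,0,0,0,0,0,0,0,0,0,0,0]'

```text
time: 63.05
ee_pos: [0.5672, 0.3215, 0.32]
tool_rot: [-0.0, -0.049, 0.999, -0.0]
ft_force: [-0.7, 0.3, 0.1]
gripper_width: 0.0428
gripper_force: 0.0
```

```bash
python3 still.py
```

```text
[0.57, 0.58, 0.58, 0.56, 0.57] 63.35
```

Request:
apply_moves --increments '[0,0,0,0,0,0,0,0,0,0,0,0,0,0,0,0,0,0,0,0,0,0,0,0,0,0,0,0,0,0,0,0,0,0,0,0,0,0,0,0,0,0,0,0,0,0,0,0,0,0,0,0,0,0,0,0,0,0,0,0,0,0,0,0,0,0,0,0,0,0]'

```text
time: 64.18
ee_pos: [0.5672, 0.3215, 0.32]
tool_rot: [-0.0, -0.049, 0.999, 0.0]
ft_force: [0.0, -0.1, -0.2]
gripper_width: 0.043
gripper_force: 0.0
```

Request:
apply_moves --increments '[0,0,0,0,0,0,0,0,0,0,0,0,0,0,0,0,0,0,0,0,0,0,0,0,0,0,0,0,0,0,0,0,0,0,0,0,0,0,0,0,0,0,0,0,0,0,0,0,0,0,0,0,0,0,0,0,0,0,0,0,0,0,0,0,0,0,0,0,0,0]'

```text
time: 65.02
ee_pos: [0.5672, 0.3215, 0.32]
tool_rot: [-0.0, -0.049, 0.999, 0.0]
ft_force: [-0.1, 0.7, 0.2]
gripper_width: 0.0428
gripper_force: 0.0
```

Request:
apply_moves --increments '[0,0,0,0,0,0,0,0,0,0,0,0,0,0,0,0,0,0,0,0,0,0,0,0,0,0,0,0,0,0,0,0,0,0,0,0,0,0,0,0,0,0,0,0,0,0,0,0,0,0,0,0,0,0,0,0,0,0,0,0,0,0,0,0,0,0,0,0,0,0]'

```text
time: 65.85
ee_pos: [0.5672, 0.3215, 0.32]
tool_rot: [-0.0, -0.049, 0.999, 0.0]
ft_force: [0.1, 0.4, 0.0]
gripper_width: 0.0427
gripper_force: 0.0
```

```bash
python3 still.py
```

```text
[0.56, 0.57, 0.57, 0.57, 0.57] 66.15
```

Request:
apply_moves --increments '[0,0,0,0,0,0,0,0,0,0,0,0,0,0,0,0,0,0,0,0,0,0,0,0,0,0,0,0,0,0,0,0,0,0,0,0,0,0,0,0,0,0,0,0,0,0,0,0,0,0,0,0,0,0,0,0,0,0,0,0,0,0,0,0,0,0,0,0,0,0]'

```text
time: 66.98
ee_pos: [0.5672, 0.3215, 0.32]
tool_rot: [-0.0, -0.049, 0.999, 0.0]
ft_force: [0.4, -0.2, 0.1]
gripper_width: 0.0429
gripper_force: 0.0
```

Request:
apply_moves --increments '[0,0,0,0,0,0,0,0,0,0,0,0,0,0,0,0,0,0,0,0,0,0,0,0,0,0,0,0,0,0,0,0,0,0,0,0,0,0,0,0,0,0,0,0,0,0,0,0,0,0,0,0,0,0,0,0,0,0,0,0,0,0,0,0,0,0,0,0,0,0]'

```text
time: 67.82
ee_pos: [0.5672, 0.3215, 0.32]
tool_rot: [-0.0, -0.049, 0.999, -0.0]
ft_force: [0.1, -1.1, -0.4]
gripper_width: 0.0429
gripper_force: 0.0
```

Request:
apply_moves --increments '[0,0,0,0,0,0,0,0,0,0,0,0,0,0,0,0,0,0,0,0,0,0,0,0,0,0,0,0,0,0,0,0,0,0,0,0,0,0,0,0,0,0,0,0,0,0,0,0,0,0,0,0,0,0,0,0,0,0,0,0,0,0,0,0,0,0,0,0,0,0]'

```text
time: 68.65
ee_pos: [0.5672, 0.3215, 0.32]
tool_rot: [-0.0, -0.049, 0.999, 0.0]
ft_force: [0.1, -0.2, -0.1]
gripper_width: 0.0431
gripper_force: 0.0
```

```bash
python3 still.py; python3 hang.py h6 jar_large
```

```text
[0.57, 0.57, 0.56, 0.56, 0.58] 68.95
scene jar_large [([405.6, 215.2, 20.4, 73.0], 0.63), ([306.6, 250.7, 41.2, 40.4], 0.61)]
side jar_large [([291.5, 96.7, 17.7, 49.6], 0.8)]
```

Request:
apply_moves --increments '[0,0,0,0,0,0.02,0,0,0,0,0,0,0.025,0,0,0,0,0,0,0.025,0,0,0,0,0,0,0.021,0,0,0,0,0,0,0,0,0,0,0,0,0,0,-1,0,0,0,0,0,0,-1,0,0,0,0,0,0,-1,0,0,0,0,0,0,-1,0,0,0,0,0,0,-1]'

```text
time: 69.98
ee_pos: [0.5681, 0.3214, 0.2303]
tool_rot: [0.001, -0.049, 0.999, 0.0]
ft_force: [0.2, -1.4, 1.3]
gripper_width: 0.0137
gripper_force: 49.5
```

Request:
apply_moves --increments '[0,0,0,0,0,0,-1,0,0,0,0,0,-0.012,-1,0,0,0,0,0,-0.012,-1,0,0,0,0,0,-0.014,-1,0,0,0,0,0,-0.002,-1,0,0,0,0,0,0,-1,0,0,0,0,0,0,-1]'

```text
time: 70.57
ee_pos: [0.5666, 0.3215, 0.2682]
tool_rot: [-0.001, -0.049, 0.999, -0.0]
ft_force: [0.0, -0.7, -3.7]
gripper_width: 0.0138
gripper_force: 49.1
```

```bash
python3 hang.py h7 jar_large; python3 - <<'E'
from h import *
f=lambda n:cv2.imread(f"pics/{n}.png")
t=f("h7_scene")[248:270,408:432]
for n in("h4_scene","h6_scene"):
    r=cv2.matchTemplate(f(n)[225:305,398:440],t,cv2.TM_CCOEFF_NORMED); print(n,cv2.minMaxLoc(r)[1],np.array(cv2.minMaxLoc(r)[3])-[10,23])
E
```

```text
scene jar_large [([405.8, 200.0, 25.7, 76.3], 0.69)]
side jar_large [([289.1, 90.1, 17.9, 50.0], 0.6)]
h4_scene 0.9579281806945801 [3 0]
h6_scene 0.9646747708320618 [-2 13]
```

Request:
apply_moves --increments '[0,0,0,0.01,0,0,-1,0,0,0,0.01,0,0,-1,0,0,0,0.01,0,0,-1,0,0,0,0.01,0,0,-1,0,0,0,0.01,0,0,-1,0,0,0,0.01,0,0,-1,0,0,0,0.01,0,0,-1,0,0,0,0.01,0,0,-1,0,0,0,0.003,0,-0.01,-1]'

```text
time: 71.52
ee_pos: [0.4815, 0.3127, 0.2774]
tool_rot: [-0.003, -0.05, 0.999, -0.001]
ft_force: [-1.8, 0.5, -3.4]
gripper_width: 0.0137
gripper_force: 49.1
```

Request:
apply_moves --increments '[0,0,0,0,0,-0.03,-1,0,0,0,0,0,-0.03,-1,0,0,0,0,0,-0.022,-1,0,0,0,0,0,0,-1,0,0,0,0,0,0,-1,0,0,0,0,0,0,-1]'

```text
time: 72.02
ee_pos: [0.484, 0.3129, 0.3602]
tool_rot: [-0.001, -0.049, 0.999, -0.0]
ft_force: [-0.7, 0.5, -3.4]
gripper_width: 0.0138
gripper_force: 49.2
```

```bash
python3 chk.py .5532 -.2511
```

```text
[0.48398625 0.31293167 0.3601618 ] move tool xy [-1.360e-02 -5.681e-01  5.000e-04] yaw 95.6 ft [-0.7  0.5 -3.4]
```

Request:
apply_moves --increments '[0,0,0,-0.0008,-0.0316,0,-1,0,0,0,-0.0008,-0.0316,0,-1,0,0,0,-0.0008,-0.0316,0,-1,0,0,0,-0.0008,-0.0316,0,-1,0,0,0,-0.0008,-0.0316,0,-1,0,0,0,-0.0008,-0.0316,0,-1,0,0,0,-0.0008,-0.0316,0,-1,0,0,0,-0.0008,-0.0316,0,-1,0,0,0,-0.0008,-0.0316,0,-1,0,0,0,-0.0008,-0.0316,0,-1]'

```text
time: 72.85
ee_pos: [0.5225, -0.0019, 0.3593]
tool_rot: [-0.002, -0.049, 0.999, -0.0]
ft_force: [-0.3, 0.2, -3.3]
gripper_width: 0.014
gripper_force: 49.3
```

Request:
apply_moves --increments '[0,0,0,-0.0008,-0.0316,0,-1,0,0,0,-0.0008,-0.0316,0,-1,0,0,0,-0.0008,-0.0316,0,-1,0,0,0,-0.0008,-0.0316,0,-1,0,0,0,-0.0008,-0.0316,0,-1,0,0,0,-0.0008,-0.0316,0,-1,0,0,0,-0.0008,-0.0316,0,-1,0,0,0,-0.0008,-0.0316,0,-1,0,0,0,0,0,0,-1,0,0,0,0,0,0,-1]'

```text
time: 73.68
ee_pos: [0.5529, -0.2537, 0.3587]
tool_rot: [-0.002, -0.047, 0.999, 0.0]
ft_force: [-1.3, 2.4, -3.3]
gripper_width: 0.014
gripper_force: 49.4
```

Request:
apply_moves --increments '[0,0,0,0,0,0,-1,0,0,0,0,0,0,-1,0,0,0,0,0,0,-1,0,0,0,0,0,0,-1]'

```text
time: 74.02
ee_pos: [0.5549, -0.2501, 0.3609]
tool_rot: [-0.0, -0.05, 0.999, 0.0]
ft_force: [-0.6, -0.4, -2.5]
gripper_width: 0.014
gripper_force: 49.3
```

```bash
python3 chk.py .5532 -.2511; python3 w.py w15; python3 - <<'E'
from h import *; import json
m=json.load(open("pics/w15.json")); im=cv2.imread("pics/w15.png")
c,s=np.cos(.03),np.sin(.03); W=lambda x,y,z:(.5125+c*x-s*y,-.2943+s*x+c*y,z)
P=lambda x,y,z:tuple(int(v*8) for v in proj(m,W(x,y,z)))
im=cv2.resize(im,None,fx=1,fy=1)
for a,b in [((-.086,-.086),(.086,-.086)),((.086,-.086),(.086,.086)),((.086,.086),(-.086,.086)),((-.086,.086),(-.086,-.086)),((0,-.086),(0,.086)),((-.086,0),(.086,0))]:
    cv2.line(im,P(*a,.055),P(*b,.055),(0,0,255),1,cv2.LINE_AA,3)
cv2.imwrite("pics/w15c.png",cv2.resize(im[60:330,130:430],None,fx=2.2,fy=2.2,interpolation=2))
E
```

```text
[ 0.55487149 -0.25010223  0.36085591] move tool xy [ 0.0018 -0.0008 -0.    ] yaw 95.7 ft [-0.6 -0.4 -2.5]
74.0667 [ 0.5548 -0.2503  0.361 ] [-0.     -0.0498  0.9988  0.0001] [ 0.4838 -0.2571  0.5139]
yaw y 95.7061995064139
```

View pics/w15c.png

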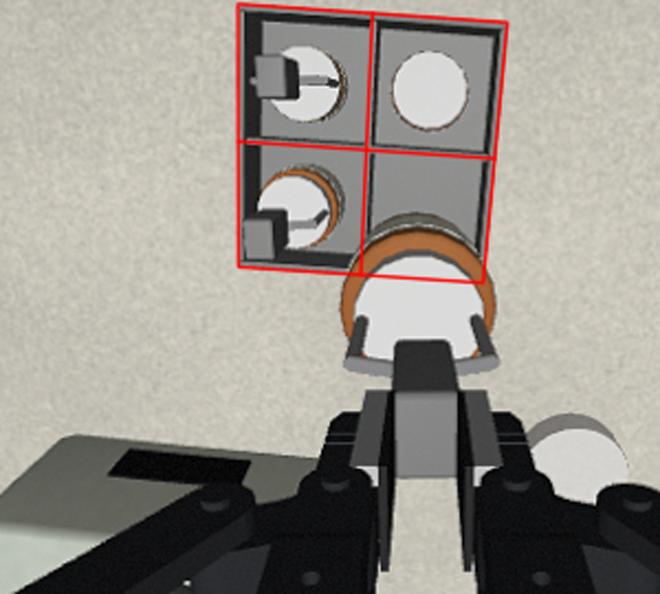

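The fitted crate outline (red) matches. Small and medium stand upright in the two left cells, the bottle is still in its cell, and the large jar is hanging over the empty cell2. Lowering it.

Request:
apply_moves --increments '[0,0,0,0.0018,-0.0008,0.02,-1,0,0,0,0,0,0.03,-1,0,0,0,0,0,0.03,-1,0,0,0,0,0,0.03,-1,0,0,0,0,0,0.03,-1,0,0,0,0,0,0.025,-1,0,0,0,0,0,0.017,-1,0,0,0,0,0,0,-1,0,0,0,0,0,0,-1,0,0,0,0,0,0,-1]'

```text
time: 74.9
ee_pos: [0.5542, -0.2527, 0.1805]
tool_rot: [0.001, -0.049, 0.999, -0.001]
ft_force: [0.5, 0.8, -2.3]
gripper_width: 0.014
gripper_force: 49.3
```

Request:
apply_moves --increments '[0,0,0,0,0,0.002,-1,0,0,0,0,0,0.002,-1,0,0,0,0,0,0,-1,0,0,0,0,0,0,-1]'

```text
time: 75.23
ee_pos: [0.5532, -0.2523, 0.1755]
tool_rot: [0.0, -0.049, 0.999, -0.0]
ft_force: [0.4, 0.4, -1.7]
gripper_width: 0.014
gripper_force: 49.3
```

Request:
apply_moves --increments '[0,0,0,0,0,0.002,-1,0,0,0,0,0,0,-1,0,0,0,0,0,0,-1]'

```text
time: 75.48
ee_pos: [0.5529, -0.2522, 0.1729]
tool_rot: [-0.0, -0.049, 0.999, 0.0]
ft_force: [-0.1, -0.1, -2.6]
gripper_width: 0.014
gripper_force: 49.3
```

Request:
apply_moves --increments '[0,0,0,0,0,0.0015,-1,0,0,0,0,0,0,-1,0,0,0,0,0,0,-1]'

```text
time: 75.73
ee_pos: [0.5529, -0.2522, 0.1713]
tool_rot: [-0.0, -0.049, 0.999, 0.0]
ft_force: [0.4, 0.3, -3.3]
gripper_width: 0.0143
gripper_force: 49.3
```

Request:
apply_moves --increments '[0,0,0,0,0,0.0015,-1,0,0,0,0,0,0,-1,0,0,0,0,0,0,-1]'

```text
time: 75.98
ee_pos: [0.5529, -0.2522, 0.1698]
tool_rot: [-0.0, -0.049, 0.999, 0.0]
ft_force: [0.1, 0.4, -2.7]
gripper_width: 0.0138
gripper_force: 49.3
```

Request:
apply_moves --increments '[0,0,0,0,0,0.0015,-1,0,0,0,0,0,0,-1,0,0,0,0,0,0,-1]'

```text
time: 76.23
ee_pos: [0.5529, -0.2522, 0.1684]
tool_rot: [-0.0, -0.049, 0.999, 0.0]
ft_force: [-0.1, 0.2, -2.5]
gripper_width: 0.0138
gripper_force: 49.3
```

Request:
apply_moves --increments '[0,0,0,0,0,0.0015,-1,0,0,0,0,0,0,-1,0,0,0,0,0,0,-1]'

```text
time: 76.48
ee_pos: [0.5533, -0.2524, 0.1672]
tool_rot: [0.0, -0.049, 0.999, -0.0]
ft_force: [0.2, -0.7, -0.9]
gripper_width: 0.0137
gripper_force: 49.5
```

Request:
apply_moves --increments '[0,0,0,0,0,0.0015,-1,0,0,0,0,0,0,-1,0,0,0,0,0,0,-1]'

```text
time: 76.73
ee_pos: [0.5544, -0.253, 0.1669]
tool_rot: [0.002, -0.049, 0.999, -0.001]
ft_force: [1.4, -1.0, 5.6]
gripper_width: 0.0138
gripper_force: 50.3
```

Floor contact. Releasing and backing off.

Request:
apply_moves --increments '[0,0,0,0,0,-0.001,-1,0,0,0,0,0,0,-1,0,0,0,0,0,0,-0.4,0,0,0,0,0,0,-0.2,0,0,0,0,0,0,0,0,0,0,0,0,0,0,0,0,0,0,0,-0.015,0,0,0,0,0,0,-0.03,0,0,0,0,0,0,-0.04,0,0,0,0,0,0,-0.04,0]'

```text
time: 77.57
ee_pos: [0.5521, -0.2518, 0.2919]
tool_rot: [-0.001, -0.049, 0.999, 0.001]
ft_force: [0.8, -0.2, -1.1]
gripper_width: 0.0426
gripper_force: 0.0
```

Request:
apply_moves --increments '[0,0,0,0,0,-0.04,0,0,0,0,0,0,-0.02,0,0,0,0,0,0.03,0,0,0,0,0,0,0.03,0,0,0,0,0,0,0.03,0,0,0,0,0,0,0.03,0,0,0,0,0,0,0,0,0,0,0,0,0,0,0,0,0,0,0,0,0,0,0]'

```text
time: 78.32
ee_pos: [0.5411, -0.1335, 0.3515]
tool_rot: [-0.0, -0.049, 0.999, -0.0]
ft_force: [0.1, -0.5, 1.0]
gripper_width: 0.0426
gripper_force: 0.0
```

```bash
python3 w.py w16 jar_small jar_medium jar_large bottle0 tube_rack; python3 tab.py w16 .182 .5535 -.252; python3 tab.py w16 .164 .5555 -.336|tail -2; python3 tab.py w16 .148 .4715 -.3387|tail -2; python3 hang.py h8 jar_small jar_medium jar_large tube_rack
```

```text
78.3667 [ 0.5411 -0.1341  0.3515] [-0.0001 -0.0483  0.9988 -0.0005] [ 0.47   -0.1401  0.5046]
yaw y 95.53931618710861
jar_small [([142, 85, 71, 30], 0.91), ([142, 140, 74, 40], 0.66)]
jar_medium [([137, 137, 80, 46], 0.63)]
jar_large [([203, 142, 60, 53], 0.87)]
bottle0 [([219, 86, 49, 38], 0.77)]
tube_rack [([435, 235, 70, 46], 0.76)]
pred px 214 180
[[212 218  96  96  66  78 213 212 213]
 [ 47 219  92  99 136 213 212 211 212]
 [212 198  82 111 105  42 103 212 211]
 [173  73 132  78  79  38  33 131 132]
 [ 45  46  49 130 134  35  35 213 212]
 [170 174 121 129 132  39  65 105  66]
 [192 193 184 125 123 186 184 188 186]
 [186 187 177 182 184 190 188 185 190]
 [192 193 189 185 181 184 189 184 188]]
area 140 ctr px [213.2929 140.5714] world [ 0.5113 -0.2524] edges mm [np.float64(12.7), np.float64(14.6)] dir [np.float64(95.0), np.float64(0.4)]
area 222 ctr px [241.7523 138.2162] world [ 0.5062 -0.2225] edges mm [np.float64(31.5), np.float64(8.3)] dir [np.float64(95.2), np.float64(2.4)]
area 220 ctr px [209.8818 184.5318] world [ 0.5593 -0.2561] edges mm [np.float64(13.2), np.float64(19.1
[... 497 characters left out ...]
r px [184.194  132.3682] world [ 0.5092 -0.2984] edges mm [np.float64(20.1), np.float64(13.7)] dir [np.float64(94.8), np.float64(179.3)]
scene jar_small [([399.7, 223.6, 29.4, 18.5], 0.65), ([273.6, 147.2, 17.1, 31.7], 0.57), ([257.4, 150.3, 13.7, 40.1], 0.5)]
scene jar_medium [([255.5, 148.8, 10.6, 42.2], 0.52)]
scene jar_large [([268.5, 154.6, 14.9, 42.0], 0.63)]
scene tube_rack [([307.6, 251.1, 37.1, 42.6], 0.8), ([254.0, 153.8, 17.5, 38.3], 0.38)]
side jar_small [([310.3, 313.1, 19.8, 40.0], 0.77)]
side jar_medium [([341.3, 301.4, 26.3, 39.5], 0.83), ([302.6, 290.5, 19.9, 29.7], 0.36)]
side jar_large [([334.1, 267.7, 20.8, 45.8], 0.74)]
side tube_rack [([331.1, 164.5, 30.2, 37.1], 0.72)]
```

```bash
python3 -c "from station import *;print(hand_in())"
```

```text
the job is handed in; nothing more can be done
None
```

I weighed all three bailed jars (small, medium, large) in that order, each hanging still for over three seconds, then set each upright in its own crate cell; the bottle and tube rack looked unmoved, and I handed the job in at about 78 s without seeing a verdict.

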